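# Turn the feeder-cup row round into the feeding rack

## Task

Move the four lidded deli cups from the blue holding rack into the grey feeding rack in reverse order: the cup nearest the yellow clip in the blue rack goes into the slot farthest from the yellow clip in the grey rack, the second nearest into the second farthest, and so on. Carry the cups one at a time, upright, each straight from its slot to its own new slot (do not park one on the ledge, try a wrong slot or change places within a rack), and set each down fully home on the slot's floor without dropping it. Leave the dish and the hemostat where they are.

Things in the scene. Friction and masses are not known exactly. Their poses are not given: they have to be found in the camera images.
- cup_red: small clear round deli cup with a fixed red vented lid, rigid, loose, 40 to 85 g; 61 mm high; cup 48 mm across, lid 54 mm across and 9 mm thick at the top (52 to 61 mm up), to be gripped by the lid's rim. Origin at the centre of its underside, z up through the lid. Starts upright in some slot of the blue holding rack, underside 8 mm above the ledge, up to 6 mm off the slot's centre
- cup_white: small clear round deli cup with a fixed white vented lid, rigid, loose, 40 to 85 g; 61 mm high; cup 48 mm across, lid 54 mm across and 9 mm thick at the top (52 to 61 mm up), to be gripped by the lid's rim. Origin at the centre of its underside, z up through the lid. Starts upright in some slot of the blue holding rack, underside 8 mm above the ledge, up to 6 mm off the slot's centre
- cup_black: small clear round deli cup with a fixed black vented lid, rigid, loose, 40 to 85 g; 61 mm high; cup 48 mm across, lid 54 mm across and 9 mm thick at the top (52 to 61 mm up), to be gripped by the lid's rim. Origin at the centre of its underside, z up through the lid. Starts upright in some slot of the blue holding rack, underside 8 mm above the ledge, up to 6 mm off the slot's centre
- cup_green: small clear round deli cup with a fixed bright green vented lid, rigid, loose, 40 to 85 g; 61 mm high; cup 48 mm across, lid 54 mm across and 9 mm thick at the top (52 to 61 mm up), to be gripped by the lid's rim. Origin at the centre of its underside, z up through the lid. Starts upright in some slot of the blue holding rack, underside 8 mm above the ledge, up to 6 mm off the slot's centre
- holding_rack: fixed blue plastic rack, 285 x 75 mm, with four square slots in a row along its x axis. Origin under its centre, on the ledge; slot centres at x = -105, -35, +35, +105 mm, y = 0. Each slot is 65 x 65 mm inside with its floor 8 mm above the ledge; walls 5 mm thick, tops 22 mm above the ledge. A clip sits on either end, yellow on one and black on the other; which end is yellow varies. Full of the four cups at the start.
- feeding_rack: fixed grey plastic rack, 285 x 75 mm, with four square slots in a row along its x axis. Origin under its centre, on the ledge; slot centres at x = -105, -35, +35, +105 mm, y = 0. Each slot is 65 x 65 mm inside with its floor 8 mm above the ledge; walls 5 mm thick, tops 22 mm above the ledge. A clip sits on either end, yellow on one and black on the other; which end is yellow varies. Empty at the start. It stands beside the holding rack, to its left or right.
- holding_yellow_clip: yellow block 24 x 60 x 40 mm high, fixed at one end of the blue holding rack, marking the row's first end (the other end has the same block in black). Origin under its centre, on the rack's long axis 152 mm from the rack's centre; the slot centres lie 47, 117, 187 and 257 mm from it towards the rack's centre
- feeding_yellow_clip: yellow block 24 x 60 x 40 mm high, fixed at one end of the grey feeding rack, marking the row's first end (the other end has the same block in black). Origin under its centre, on the rack's long axis 152 mm from the rack's centre; the slot centres lie 47, 117, 187 and 257 mm from it towards the rack's centre
- dish: bystander: loose dark green ceramic dish, 90 mm across, 26 mm high, between the racks. Origin at the centre of its underside
- hemostat: bystander: loose stainless hemostat clamp lying flat, 145 mm long (along its x axis, jaws to +x), 54 mm wide over the rings, 8 mm thick. Origin on its underside near mid-length. A cork tube hide (160 mm long, 78 mm high, fixed) lies beyond it, about 0.88 m in front of the robot

How it is judged:
At the end, for the whole second after the job is handed in: Each grey-rack slot holds one cup, in reverse of the starting order counted from the yellow clips (a wrong slot fails), within 20 mm of slot centre, underside 4 to 13 mm above the ledge, upright within 0.1 rad, at rest, released; dish and hemostat moved under 20 mm (((horizontal distance between cup_red and feeding_yellow_clip between 0.027 and 0.067 m and y of cup_red in the frame of feeding_rack between -0.02 and 0.02 m and height (world z) of cup_red between 0.004 and 0.013 m) or (horizontal distance between cup_white and feeding_yellow_clip between 0.027 and 0.067 m and y of cup_white in the frame of feeding_rack between -0.02 and 0.02 m and height (world z) of cup_white between 0.004 and 0.013 m) or (horizontal distance between cup_black and feeding_yellow_clip between 0.027 and 0.067 m and y of cup_black in the frame of feeding_rack between -0.02 and 0.02 m and height (world z) of cup_black between 0.004 and 0.013 m) or (horizontal distance between cup_green and feeding_yellow_clip between 0.027 and 0.067 m and y of cup_green in the frame of feeding_rack between -0.02 and 0.02 m and height (world z) of cup_green between 0.004 and 0.013 m)) and ((horizontal distance between cup_red and feeding_yellow_clip between 0.097 and 0.137 m and y of cup_red in the frame of feeding_rack between -0.02 and 0.02 m and height (world z) of cup_red between 0.004 and 0.013 m) or (horizontal distance between cup_white and feeding_yellow_clip between 0.097 and 0.137 m and y of cup_white in the frame of feeding_rack between -0.02 and 0.02 m and height (world z) of cup_white between 0.004 and 0.013 m) or (horizontal distance between cup_black and feeding_yellow_clip between 0.097 and 0.137 m and y of cup_black in the frame of feeding_rack between -0.02 and 0.02 m and height (world z) of cup_black between 0.004 and 0.013 m) or (horizontal distance between cup_green and feeding_yellow_clip between 0.097 and 0.137 m and y of cup_green in the frame of feeding_rack between -0.02 and 0.02 m and height (world z) of cup_green between 0.004 and 0.013 m)) and ((horizontal distance between cup_red and feeding_yellow_clip between 0.167 and 0.207 m and y of cup_red in the frame of feeding_rack between -0.02 and 0.02 m and height (world z) of cup_red between 0.004 and 0.013 m) or (horizontal distance between cup_white and feeding_yellow_clip between 0.167 and 0.207 m and y of cup_white in the frame of feeding_rack between -0.02 and 0.02 m and height (world z) of cup_white between 0.004 and 0.013 m) or (horizontal distance between cup_black and feeding_yellow_clip between 0.167 and 0.207 m and y of cup_black in the frame of feeding_rack between -0.02 and 0.02 m and height (world z) of cup_black between 0.004 and 0.013 m) or (horizontal distance between cup_green and feeding_yellow_clip between 0.167 and 0.207 m and y of cup_green in the frame of feeding_rack between -0.02 and 0.02 m and height (world z) of cup_green between 0.004 and 0.013 m)) and ((horizontal distance between cup_red and feeding_yellow_clip between 0.237 and 0.277 m and y of cup_red in the frame of feeding_rack between -0.02 and 0.02 m and height (world z) of cup_red between 0.004 and 0.013 m) or (horizontal distance between cup_white and feeding_yellow_clip between 0.237 and 0.277 m and y of cup_white in the frame of feeding_rack between -0.02 and 0.02 m and height (world z) of cup_white between 0.004 and 0.013 m) or (horizontal distance between cup_black and feeding_yellow_clip between 0.237 and 0.277 m and y of cup_black in the frame of feeding_rack between -0.02 and 0.02 m and height (world z) of cup_black between 0.004 and 0.013 m) or (horizontal distance between cup_green and feeding_yellow_clip between 0.237 and 0.277 m and y of cup_green in the frame of feeding_rack between -0.02 and 0.02 m and height (world z) of cup_green between 0.004 and 0.013 m)) and angle between each of cup_red, cup_white, cup_black, cup_green's own z axis and vertical below 0.1 rad and linear speed of each of cup_red, cup_white, cup_black, cup_green below 0.02 m/s and angular speed of each of cup_red, cup_white, cup_black, cup_green below 0.2 rad/s and contact force between each of cup_red, cup_white, cup_black, cup_green and the fingers below 0.05 N and distance of each of dish, hemostat from where it was at the start of the episode below 0.02 m); the robot touches nothing.
It fails at once if a cup put in a feeding-rack slot whose own cup (by the reverse order) still stands in the holding rack ((((horizontal distance between cup_red and feeding_yellow_clip between 0.027 and 0.067 m and y of cup_red in the frame of feeding_rack between -0.02 and 0.02 m and height (world z) of cup_red between 0.004 and 0.013 m) or (horizontal distance between cup_white and feeding_yellow_clip between 0.027 and 0.067 m and y of cup_white in the frame of feeding_rack between -0.02 and 0.02 m and height (world z) of cup_white between 0.004 and 0.013 m) or (horizontal distance between cup_black and feeding_yellow_clip between 0.027 and 0.067 m and y of cup_black in the frame of feeding_rack between -0.02 and 0.02 m and height (world z) of cup_black between 0.004 and 0.013 m) or (horizontal distance between cup_green and feeding_yellow_clip between 0.027 and 0.067 m and y of cup_green in the frame of feeding_rack between -0.02 and 0.02 m and height (world z) of cup_green between 0.004 and 0.013 m)) and ((horizontal distance between cup_red and holding_yellow_clip between 0.227 and 0.287 m and y of cup_red in the frame of holding_rack between -0.02 and 0.02 m and height (world z) of cup_red below 0.02 m) or (horizontal distance between cup_white and holding_yellow_clip between 0.227 and 0.287 m and y of cup_white in the frame of holding_rack between -0.02 and 0.02 m and height (world z) of cup_white below 0.02 m) or (horizontal distance between cup_black and holding_yellow_clip between 0.227 and 0.287 m and y of cup_black in the frame of holding_rack between -0.02 and 0.02 m and height (world z) of cup_black below 0.02 m) or (horizontal distance between cup_green and holding_yellow_clip between 0.227 and 0.287 m and y of cup_green in the frame of holding_rack between -0.02 and 0.02 m and height (world z) of cup_green below 0.02 m))) or (((horizontal distance between cup_red and feeding_yellow_clip between 0.097 and 0.137 m and y of cup_red in the frame of feeding_rack between -0.02 and 0.02 m and height (world z) of cup_red between 0.004 and 0.013 m) or (horizontal distance between cup_white and feeding_yellow_clip between 0.097 and 0.137 m and y of cup_white in the frame of feeding_rack between -0.02 and 0.02 m and height (world z) of cup_white between 0.004 and 0.013 m) or (horizontal distance between cup_black and feeding_yellow_clip between 0.097 and 0.137 m and y of cup_black in the frame of feeding_rack between -0.02 and 0.02 m and height (world z) of cup_black between 0.004 and 0.013 m) or (horizontal distance between cup_green and feeding_yellow_clip between 0.097 and 0.137 m and y of cup_green in the frame of feeding_rack between -0.02 and 0.02 m and height (world z) of cup_green between 0.004 and 0.013 m)) and ((horizontal distance between cup_red and holding_yellow_clip between 0.157 and 0.217 m and y of cup_red in the frame of holding_rack between -0.02 and 0.02 m and height (world z) of cup_red below 0.02 m) or (horizontal distance between cup_white and holding_yellow_clip between 0.157 and 0.217 m and y of cup_white in the frame of holding_rack between -0.02 and 0.02 m and height (world z) of cup_white below 0.02 m) or (horizontal distance between cup_black and holding_yellow_clip between 0.157 and 0.217 m and y of cup_black in the frame of holding_rack between -0.02 and 0.02 m and height (world z) of cup_black below 0.02 m) or (horizontal distance between cup_green and holding_yellow_clip between 0.157 and 0.217 m and y of cup_green in the frame of holding_rack between -0.02 and 0.02 m and height (world z) of cup_green below 0.02 m))) or (((horizontal distance between cup_red and feeding_yellow_clip between 0.167 and 0.207 m and y of cup_red in the frame of feeding_rack between -0.02 and 0.02 m and height (world z) of cup_red between 0.004 and 0.013 m) or (horizontal distance between cup_white and feeding_yellow_clip between 0.167 and 0.207 m and y of cup_white in the frame of feeding_rack between -0.02 and 0.02 m and height (world z) of cup_white between 0.004 and 0.013 m) or (horizontal distance between cup_black and feeding_yellow_clip between 0.167 and 0.207 m and y of cup_black in the frame of feeding_rack between -0.02 and 0.02 m and height (world z) of cup_black between 0.004 and 0.013 m) or (horizontal distance between cup_green and feeding_yellow_clip between 0.167 and 0.207 m and y of cup_green in the frame of feeding_rack between -0.02 and 0.02 m and height (world z) of cup_green between 0.004 and 0.013 m)) and ((horizontal distance between cup_red and holding_yellow_clip between 0.087 and 0.147 m and y of cup_red in the frame of holding_rack between -0.02 and 0.02 m and height (world z) of cup_red below 0.02 m) or (horizontal distance between cup_white and holding_yellow_clip between 0.087 and 0.147 m and y of cup_white in the frame of holding_rack between -0.02 and 0.02 m and height (world z) of cup_white below 0.02 m) or (horizontal distance between cup_black and holding_yellow_clip between 0.087 and 0.147 m and y of cup_black in the frame of holding_rack between -0.02 and 0.02 m and height (world z) of cup_black below 0.02 m) or (horizontal distance between cup_green and holding_yellow_clip between 0.087 and 0.147 m and y of cup_green in the frame of holding_rack between -0.02 and 0.02 m and height (world z) of cup_green below 0.02 m))) or (((horizontal distance between cup_red and feeding_yellow_clip between 0.237 and 0.277 m and y of cup_red in the frame of feeding_rack between -0.02 and 0.02 m and height (world z) of cup_red between 0.004 and 0.013 m) or (horizontal distance between cup_white and feeding_yellow_clip between 0.237 and 0.277 m and y of cup_white in the frame of feeding_rack between -0.02 and 0.02 m and height (world z) of cup_white between 0.004 and 0.013 m) or (horizontal distance between cup_black and feeding_yellow_clip between 0.237 and 0.277 m and y of cup_black in the frame of feeding_rack between -0.02 and 0.02 m and height (world z) of cup_black between 0.004 and 0.013 m) or (horizontal distance between cup_green and feeding_yellow_clip between 0.237 and 0.277 m and y of cup_green in the frame of feeding_rack between -0.02 and 0.02 m and height (world z) of cup_green between 0.004 and 0.013 m)) and ((horizontal distance between cup_red and holding_yellow_clip between 0.017 and 0.077 m and y of cup_red in the frame of holding_rack between -0.02 and 0.02 m and height (world z) of cup_red below 0.02 m) or (horizontal distance between cup_white and holding_yellow_clip between 0.017 and 0.077 m and y of cup_white in the frame of holding_rack between -0.02 and 0.02 m and height (world z) of cup_white below 0.02 m) or (horizontal distance between cup_black and holding_yellow_clip between 0.017 and 0.077 m and y of cup_black in the frame of holding_rack between -0.02 and 0.02 m and height (world z) of cup_black below 0.02 m) or (horizontal distance between cup_green and holding_yellow_clip between 0.017 and 0.077 m and y of cup_green in the frame of holding_rack between -0.02 and 0.02 m and height (world z) of cup_green below 0.02 m)))).
It fails at once if a cup set down on the ledge or put back in another slot of the holding rack (height (world z) of any of cup_red, cup_white, cup_black, cup_green below 0.004 m or (x of cup_red in the frame of holding_rack between -0.15 and 0.15 m and y of cup_red in the frame of holding_rack between -0.04 and 0.04 m and height (world z) of cup_red below 0.013 m and distance of cup_red from where it was at the start of the episode above 0.035 m) or (x of cup_white in the frame of holding_rack between -0.15 and 0.15 m and y of cup_white in the frame of holding_rack between -0.04 and 0.04 m and height (world z) of cup_white below 0.013 m and distance of cup_white from where it was at the start of the episode above 0.035 m) or (x of cup_black in the frame of holding_rack between -0.15 and 0.15 m and y of cup_black in the frame of holding_rack between -0.04 and 0.04 m and height (world z) of cup_black below 0.013 m and distance of cup_black from where it was at the start of the episode above 0.035 m) or (x of cup_green in the frame of holding_rack between -0.15 and 0.15 m and y of cup_green in the frame of holding_rack between -0.04 and 0.04 m and height (world z) of cup_green below 0.013 m and distance of cup_green from where it was at the start of the episode above 0.035 m)).
It fails at once if a cup tipped more than 35 degrees (angle between any of cup_red, cup_white, cup_black, cup_green's own z axis and vertical above 0.61 rad).
It fails at once if a cup dropped (touching nothing while its underside is more than 30 mm above the ledge) ((contact force between cup_red and anything else below 0.01 N and height (world z) of cup_red above 0.03 m) or (contact force between cup_white and anything else below 0.01 N and height (world z) of cup_white above 0.03 m) or (contact force between cup_black and anything else below 0.01 N and height (world z) of cup_black above 0.03 m) or (contact force between cup_green and anything else below 0.01 N and height (world z) of cup_green above 0.03 m)).
It fails at once if the dish or the hemostat moved more than 20 mm (distance of any of dish, hemostat from where it was at the start of the episode above 0.02 m).
It also fails if it takes over 104 s, if anything falls off the work surface, if the arm or the gripper's body presses on something with over 40 N, if the wrist force passes 120 N, or if a joint passes its speed limit or range.

## Robot

A 6-joint arm with a two-finger parallel gripper is mounted at the origin on the work surface. World frame = base frame: x ahead of the robot, y to its left, z up, the work surface at z = 0. Lengths are in m, angles in rad, forces in N, time in s.
With the tool pointing down it reaches from about 0.375 to 0.975 m from the base axis. Payload 3.8 kg.
Tool frame: the origin (TCP) lies midway between the tips of the shut fingers; the grasp point (between the pads) lies 19 mm behind it; y points along the fingers, x is the direction in which the jaws open and shut, and the axes are right-handed (so a half turn about y gives the same grasp; the last joint's range is limited). The gripper opens to 85 mm and grips with 20 to 120 N. Pads are 22 mm wide; open, the fingers measure 114 mm over their backs; the gripper's body (76 mm by 85 mm) begins 54 mm behind the grasp point. The pads swing forward as they close: fully open they stand 13 mm farther back than shut.
Start: joints at [1.272, 0.264, 1.604, -0, 1.274, -0.037], TCP at [0.175, 0.652, 0.231] pointing down, gripper open.
Joint ranges: [-2.63, 2.63], [-0.94, 2.18], [0.31, 2.57], [-1.31, 4.45], [0, 2.66], [-2.55, 2.55]. Speed limits (rad/s): [2.57, 2.57, 3.14, 3.14, 3.14, 3.14].

## Interface

Orientations are given as a unit quaternion [w, x, y, z].
In Python, from plant import sense, grab_frame, calibration, hand_in gives the robot as it stands.
- The arm moves only by the shell command python3 -m inch 'ROWS'. ROWS is JSON, a list of rows, each an object with "dr": the turn, a rotation vector about the tool's x, y, z in degrees, a list of three; "xyz": the shift along the tool's x, y, z in mm, a list of three; "grip": the closure, from -1 (fully open) to 1 (shut), so that 0 is half open. In form: [{"dr": [wx, wy, wz], "xyz": [tx, ty, tz], "grip": grip}, ...]. A call has 1 to 8 rows; each row shifts and turns the commanded pose from where the row before left it, along the tool's axes as they then stand; what a row does not reach is not made up. A row lasts 1/8 s, in which the tool goes at most 62.5 mm and 10.7 degrees, less where a joint would pass 70% of its speed; a pose out of reach is approached as far as the arm can. A call is refused whole if a number of a shift passes 62.5 or a number of a turn 10.7, either way. A call with a gripper value outside its range is refused whole. The fingers move at their own pace and stop on an object; the grip force is fixed at half the most. Time passes only in rows, so rows that do not move let the fingers close. It gives the time, the measured TCP pose, the force and the opening at its end, in the units of the state.
- sense(): the state, without advancing time (a new reading comes with each control period).
- grab_frame(name): name is "side" or "top" or "wrist"; returns the picture (384x512x3 uint8, blue, green, red); there is no depth.
- calibration(name): a dict with "fx", "fy", "cx", "cy" (pixels), "extrinsics" (4x4, takes a point from world to camera coordinates). Camera axes: x right, y up, looking along -z (the intrinsics and any distortion apply to the point x, -y, -z); pixel columns grow to the right and rows downward; lengths in m; the calibration is good to about 2 mm. A picture is of the moment at which its call begins: read the wrist's pose just before it. calibration takes no time and is no camera call; for the wrist camera it gives the pose at the moment of the call.
- hand_in(): hands the job in, once; it reports no verdict.
The state is a dict: "clock": time; "joint_positions": joint angles; "qvel": joint speeds; "joint_efforts": joint torques, N m; "tool_pos": TCP position; "orientation": TCP orientation; "contact_force": force on the tool from outside, world axes, zero at the start; "wrist_torque": the same for the moment, N m; "width": finger opening in m.
Only numpy, scipy, OpenCV 4.12 (cv2) and the standard library are available. Lean on these libraries where they do the work, as an engineer would, in place of code of your own. Each camera call takes 0.05 s, during which the arm holds its last target.

## Working session

There is one attempt and no reset: what is moved stays moved. The work goes in short steps, Python scripts to look and compute and a shell command to move; the robot and the scene stay as the last step left them, time stands still between calls to the robot, and variables do not carry over. Pictures are saved under pics/ and viewed, and the job is handed in when it is done.

```bash
ls; mkdir -p pics
python3 - <<'E'
from plant import *
import cv2
print(sense())
for n in ("top","side","wrist"):
    c=calibration(n); print(n,c)
    cv2.imwrite(f"pics/{n}0.png",grab_frame(n))
E
```

```text
pics
{'clock': 0.0, 'joint_positions': array([ 1.27210385e+00,  2.64731589e-01,  1.60537413e+00, -6.57913255e-06,
        1.27375873e+00, -3.68708130e-02]), 'qvel': array([-0.00096663, -0.0009314 ,  0.00061314, -0.00023195, -0.00055891,
        0.00046997]), 'joint_efforts': array([ 1.20581917e-03, -5.15128040e+01, -3.67320764e+01,  1.10673059e-04,
        1.31482515e-02,  5.43026744e-06]), 'tool_pos': array([0.17448111, 0.65128186, 0.22997654]), 'orientation': array([-0.5605226 ,  0.56145649,  0.42979982, -0.43110688]), 'contact_force': array([ 0.63106967, -0.20140236,  0.07807754]), 'wrist_torque': array([-0.04333708,  0.01526117, -0.03583909]), 'width': 0.0856718158048322}
top {'fx': 396.1347953337306, 'fy': 396.1347953337306, 'cx': 268.42267254456647, 'cy': 184.74110427835123, 'extrinsics': array([[-0.01839095, -0.9996959 ,  0.0164283 , -0.00699496],
       [ 0.98464728, -0.01525656,  0.17388784, -0.54826635],
       [-0.17358432,  0.01937404,  0.98462842, -0.86389738],
       [ 0.        ,  0.        ,  0.        ,  1.        ]])}
side {'fx': 497.97120236197503, 'fy': 497.97120236197503, 'cx': 254.5137911610465, 'cy': 188.5244601290957, 'extrinsics': array([[ 0.95005122, -0.31186376, -0.01198621, -0.51464503],
       [ 0.22292565,  0.6512332 ,  0.72539608, -0.16344715],
       [-0.21841893, -0.69183546,  0.68822733, -0.91310878],
       [ 0.        ,  0.        ,  0.        ,  1.        ]])}
wrist {'fx': 293.00027240653526, 'fy': 293.00027240653526, 'cx': 256.4613145539368, 'cy': 189.46225742783457, 'extrinsics': array([[ 0.25881245,  0.96592435, -0.00250176, -0.67430944],
       [-0.92510302,  0.24712799, -0.28829179,  0.03837312],
       [-0.2778498 ,  0.07692789,  0.95753934, -0.37891831],
       [ 0.        ,  0.        ,  0.        ,  1.        ]])}
```

View pics/top0.png

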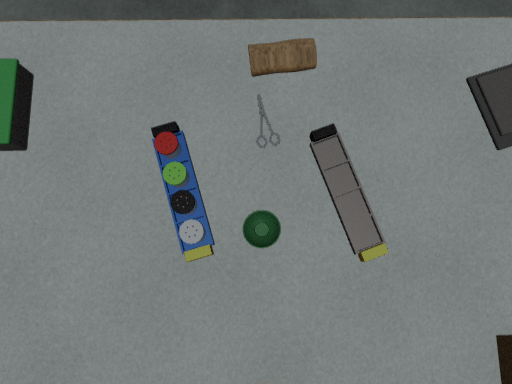

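View pics/side0.png

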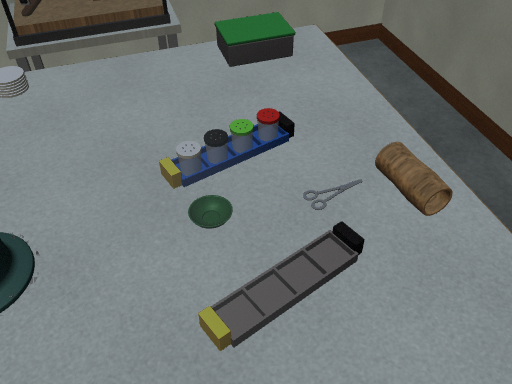

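View pics/wrist0.png

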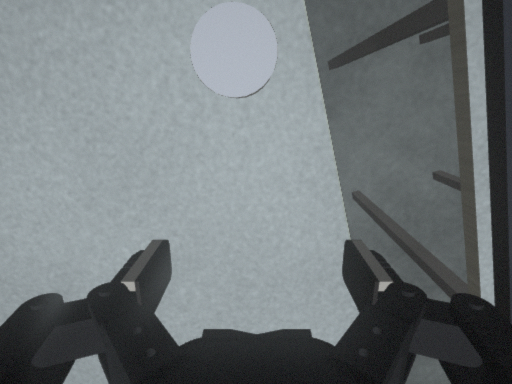

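```bash
cat > h.py <<'E'
import numpy as np, cv2
from plant import *
def proj(c,p):
    E=c["extrinsics"];q=E[:3,:3]@np.asarray(p)+E[:3,3]
    return np.array([c["cx"]+c["fx"]*q[0]/-q[2], c["cy"]-c["fy"]*q[1]/-q[2]])
def back(c,uv,z):
    E=c["extrinsics"];R=E[:3,:3];o=-R.T@E[:3,3]
    d=R.T@np.array([(uv[0]-c["cx"])/c["fx"],-(uv[1]-c["cy"])/c["fy"],-1.])
    return o+d*(z-o[2])/d[2]
E
python3 - <<'E'
from h import *
im=cv2.imread("pics/top0.png")
cv2.imwrite("pics/tb.png",cv2.resize(im[115:270,145:225],None,fx=5,fy=5,interpolation=cv2.INTER_CUBIC)[:775][:600] if 0 else cv2.resize(im[115:270,145:225],None,fx=3.8,fy=3.8,interpolation=cv2.INTER_CUBIC))
cv2.imwrite("pics/tg.png",cv2.resize(im[115:270,300:400],None,fx=3.8,fy=3.8,interpolation=cv2.INTER_CUBIC))
im=cv2.imread("pics/side0.png")
cv2.imwrite("pics/sg.png",cv2.resize(im[215:355,195:370],None,fx=4,fy=4,interpolation=cv2.INTER_CUBIC))
cv2.imwrite("pics/sb.png",cv2.resize(im[100:190,155:300],None,fx=5,fy=5,interpolation=cv2.INTER_CUBIC))
c=calibration("top")
print(proj(c,[0.175,.652,.23]),proj(c,[0,0,0]))
for n,uv in dict(red=(166,143),green=(174.5,173.5),black=(183,202),white=(191.5,231.5)).items(): print(n,back(c,uv,.069))
E
```

```text
[-129.56128046  393.88337369] [265.21517599 436.14524437]
red [0.64468276 0.21599904 0.069     ]
green [0.57335058 0.19507431 0.069     ]
black [0.50836383 0.17478193 0.069     ]
white [0.44275884 0.15494574 0.069     ]
```

View pics/tb.png

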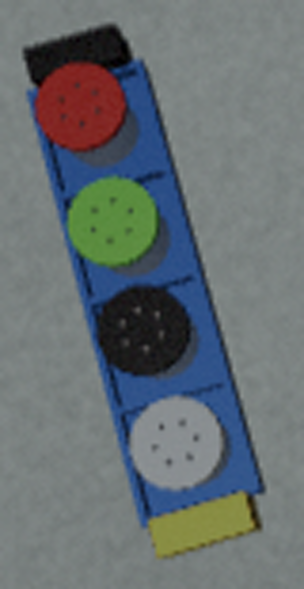

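View pics/tg.png

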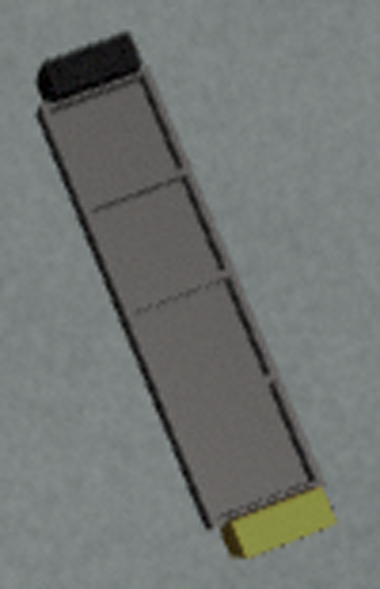

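View pics/sg.png

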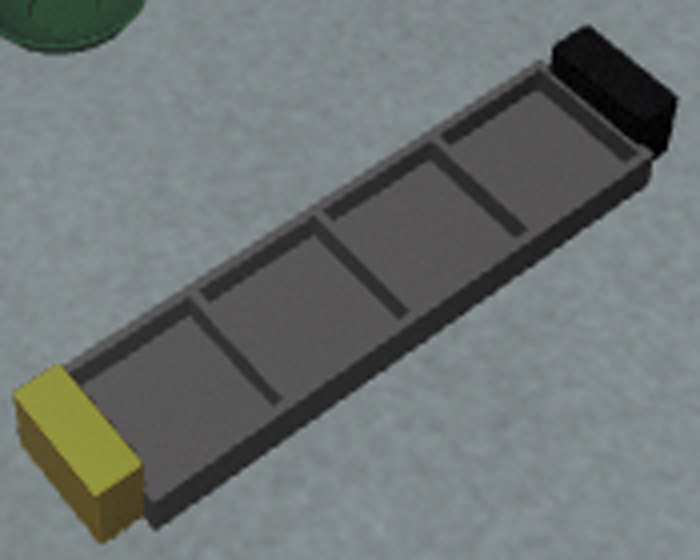

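View pics/sb.png

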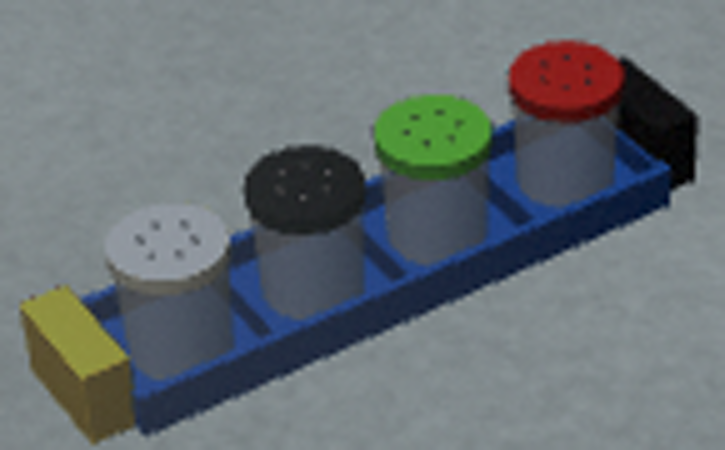

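```bash
cat > fit.py <<'E'
from h import *
from scipy.optimize import least_squares
T,S=calibration("top"),calibration("side")
def P(c,s,ox,oy,U): return (np.array(U)+.5)/s-.5+[ox,oy]
tg=lambda U:(T,P(T,3.8,300,115,U)); sg=lambda U:(S,P(S,4,195,215,U))
tb=lambda U:(T,P(T,3.8,145,115,U)); sb=lambda U:(S,P(S,5,155,100,U))
a,b=-.164,-.140
G=[(tg((320,487)),(b,-.03,.04)),(tg((336,524)),(a,-.03,.04)),(tg((245,557)),(a,.03,.04)),(tg((230,524)),(b,.03,.04)),
(tg((146,66)),(.1425,-.0375,.022)),
(sg((14,395)),(a,.03,.04)),(sg((62,365)),(b,.03,.04)),(sg((143,465)),(b,-.03,.04)),(sg((97,493)),(a,-.03,.04)),
(sg((553,48)),(-b-.0,.03,.04)),(sg((588,27)),(-a,.03,.04)),(sg((677,98)),(-a,-.03,.04)),(sg((152,530)),(-.1425,-.0375,0)),
(sg((650,155)),(.1425,-.0375,.022)),(sg((540,62)),(.1425,.0375,.022))]
B=[(tb((145,520)),(b,.03,.04)),(tb((245,492)),(b,-.03,.04)),(tb((255,529)),(a,-.03,.04)),(tb((158,558)),(a,.03,.04)),
(tb((143,61)),(.1425,-.0375,.022)),(tb((265,492)),(-.1425,-.0375,.022)),(tb((24,48)),(-a,.03,.04)),(tb((115,25)),(-a,-.03,.04)),
(sb((20,302)),(a,.03,.04)),(sb((68,285)),(b,.03,.04)),(sb((131,360)),(b,-.03,.04)),(sb((84,380)),(a,-.03,.04)),
(sb((148,435)),(-.1425,-.0375,0)),(sb((670,172)),(.1425,-.0375,.022)),(sb((625,60)),(-a,.03,.04)),(sb((696,118)),(-a,-.03,.04))]
def w(p,l):
    c,s=np.cos(p[2]),np.sin(p[2]); return [p[0]+c*l[0]-s*l[1],p[1]+s*l[0]+c*l[1],l[2]]
for nm,D,x0 in(("grey",G,[.5,-.17,.3]),("blue",B,[.5,.18,.3])):
    f=lambda p:np.concatenate([proj(c,w(p,l))-uv for (c,uv),l in D])
    r=least_squares(f,x0,loss="soft_l1"); print(nm,r.x,np.degrees(r.x[2])); print(f(r.x).reshape(-1,2).round(1).tolist())
    print([np.round(w(r.x,(k,0,0)),4).tolist() for k in(-.105,-.035,.035,.105)])
im=cv2.imread("pics/side0.png")
# lids: top view centre + side view centre
for n,u,v in(("red",(81,107),(567,76)),("green",(113,221),(434,131)),("black",(143,331),(305,188)),("white",(177,441),(168,243))):
    print(n,back(T,tb(u)[1],.069)[:2].round(4),back(S,sb(v)[1],.069)[:2].round(4))
E
python3 fit.py
```

```text
grey [ 0.53355092 -0.20233331  0.34261171] 19.630204857494242
[[0.4, -0.2], [0.5, 0.1], [0.1, 0.9], [-0.1, -0.5], [0.5, -0.0], [-1.0, -0.7], [-0.7, -1.0], [0.4, -0.3], [-0.6, 1.2], [-0.5, -0.5], [-0.2, -1.0], [0.8, -0.0], [0.7, 0.6], [1.1, 0.1], [0.0, -0.6]]
[[0.4347, -0.2376, 0.0], [0.5006, -0.2141, 0.0], [0.5665, -0.1906, 0.0], [0.6324, -0.1671, 0.0]]
blue [0.54290767 0.1868944  0.27645401] 15.839648275361714
[[0.6, 0.0], [0.1, -0.4], [0.3, 0.2], [-0.1, 0.5], [-0.2, -0.6], [-0.7, -0.1], [-0.4, -0.1], [0.3, -0.9], [-0.5, 0.6], [-0.2, -0.1], [-0.0, -0.2], [-0.7, 0.1], [-0.7, 0.9], [0.4, -0.3], [0.1, -0.7], [0.8, -0.3]]
[[0.4419, 0.1582, 0.0], [0.5092, 0.1773, 0.0], [0.5766, 0.1964, 0.0], [0.6439, 0.2156, 0.0]]
red [0.6452 0.2161] [0.6463 0.2157]
green [0.575  0.1954] [0.5754 0.195 ]
black [0.509  0.1764] [0.5093 0.1734]
white [0.4446 0.1556] [0.4436 0.1553]
```

```bash
cat > go.py <<'E'
# usage: go.py x y z jawdeg  -> rotation about tool y and tool-frame shift after it
from h import *
import sys
from scipy.spatial.transform import Rotation as R
s=sense();q=s["orientation"];r=R.from_quat([q[1],q[2],q[3],q[0]])
M=r.as_matrix()
x,y,z,j=map(float,sys.argv[1:5])
print("t",round(s["clock"],2),"tcp",(s["tool_pos"]*1e3).round(1),"w",round(s["width"]*1e3,1),"F",s["contact_force"].round(1),"q6",s["joint_positions"][5].round(2))
cur=np.degrees(np.arctan2(M[1,0],M[0,0]))
print("jaw",cur.round(2),"toolz",M[:,2].round(3),"tooly",M[:,1].round(3))
# target frame: y=-Zworld, x=jaw
for jj in (j,j+180):
    X=np.array([np.cos(np.radians(jj)),np.sin(np.radians(jj)),0]);Y=np.array([0,0,-1.]);Z=np.cross(X,Y)
    Tm=np.c_[X,Y,Z]
    rv=np.degrees(R.from_matrix(M.T@Tm).as_rotvec())
    d=np.array([x,y,z])-s["tool_pos"]
    print("jaw",jj%360,"turn",rv.round(2),"shift after turn mm",(Tm.T@d*1e3).round(1),"| xy only:",(Tm.T@[d[0],d[1],0]*1e3).round(1))
E
python3 go.py .444 .1555 .15 105.84
```

```text
t 0.15 tcp [174.5 651.5 230.2] w 85.5 F [ 0.9 -1.5 -0.3] q6 -0.04
jaw 75.0 toolz [-0.966  0.259  0.   ] tooly [-0.001 -0.002 -1.   ]
jaw 105.84 turn [-3.000e-02 -3.084e+01 -1.000e-01] shift after turn mm [-550.7   80.2 -123.9] | xy only: [-550.7    0.  -123.9]
jaw 285.84000000000003 turn [ 1.3000e-01  1.4916e+02 -4.0000e-02] shift after turn mm [550.7  80.2 123.9] | xy only: [550.7   0.  123.9]
```

```bash
python3 -m inch '[{"dr":[0,0,0],"xyz":[-34,0,-32.5],"grip":-1},{"dr":[0,0,0],"xyz":[-34,0,-32.5],"grip":-1},{"dr":[0,0,0],"xyz":[-34,0,-32.5],"grip":-1},{"dr":[0,0,0],"xyz":[-34,0,-32.5],"grip":-1},{"dr":[0,0,0],"xyz":[-34,0,-32.5],"grip":-1},{"dr":[0,0,0],"xyz":[-34,0,-32.5],"grip":-1}]'
python3 -m inch '[{"dr":[0,0,0],"xyz":[-34,0,-32.5],"grip":-1},{"dr":[0,0,0],"xyz":[-34,0,-32.5],"grip":-1},{"dr":[0,0,0],"xyz":[-34,0,-32.5],"grip":-1},{"dr":[0,0,0],"xyz":[-34,0,-32.5],"grip":-1},{"dr":[0,0,0],"xyz":[-34,0,-32.5],"grip":-1},{"dr":[0,0,0],"xyz":[-34,0,-32.5],"grip":-1}]'
python3 go.py .444 .1555 .15 105.84
```

```text
clock: 0.9
tool_pos: [0.3107, 0.4029, 0.231]
orientation: [-0.561, 0.561, 0.43, -0.431]
contact_force: [1.1, -0.6, -0.6]
width: 0.0855
clock: 1.65
tool_pos: [0.4461, 0.1555, 0.2311]
orientation: [0.561, -0.561, -0.43, 0.43]
contact_force: [0.4, 0.5, -0.5]
width: 0.0853
t 1.65 tcp [446.1 155.5 231.1] w 85.3 F [ 0.4  0.5 -0.5] q6 -1.03
jaw 74.99 toolz [-0.966  0.259  0.   ] tooly [-0.  0. -1.]
jaw 105.84 turn [ -0.   -30.85   0.  ] shift after turn mm [ 0.6 81.1  2.1] | xy only: [0.6 0.  2.1]
jaw 285.84000000000003 turn [-1.0000e-02  1.4915e+02 -0.0000e+00] shift after turn mm [-0.6 81.1 -2.1] | xy only: [-0.6  0.  -2.1]
```

```bash
python3 -m inch '[{"dr":[0,10.65,0],"xyz":[0,0,0],"grip":-1},{"dr":[0,10.65,0],"xyz":[0,0,0],"grip":-1},{"dr":[0,10.65,0],"xyz":[0,0,0],"grip":-1},{"dr":[0,10.65,0],"xyz":[0,0,0],"grip":-1},{"dr":[0,10.65,0],"xyz":[0,0,0],"grip":-1},{"dr":[0,10.65,0],"xyz":[0,0,0],"grip":-1},{"dr":[0,10.65,0],"xyz":[0,0,0],"grip":-1}]' >/dev/null
python3 -m inch '[{"dr":[0,10.65,0],"xyz":[0,0,0],"grip":-1},{"dr":[0,10.65,0],"xyz":[0,0,0],"grip":-1},{"dr":[0,10.65,0],"xyz":[0,0,0],"grip":-1},{"dr":[0,10.65,0],"xyz":[0,0,0],"grip":-1},{"dr":[0,10.65,0],"xyz":[0,0,0],"grip":-1},{"dr":[0,10.65,0],"xyz":[0,0,0],"grip":-1},{"dr":[0,10.65,0],"xyz":[0,0,0],"grip":-1}]' >/dev/null
python3 go.py .444 .1555 .15 105.84
python3 - <<'E'
from h import *
c=calibration("wrist");im=grab_frame("wrist");cv2.imwrite("pics/w1.png",im)
print(proj(c,[.444,.1555,.069]))
E
```

```text
t 3.4 tcp [445.5 156.8 231. ] w 85.4 F [-0.3  0.1 -0.5] q6 1.59
jaw -74.45 toolz [ 0.963  0.268 -0.001] tooly [-0.001 -0.    -1.   ]
jaw 105.84 turn [-1.0000e-02  1.7971e+02  5.0000e-02] shift after turn mm [-0.9 81.   1.8] | xy only: [-0.9  0.   1.8]
jaw 285.84000000000003 turn [ 0.03 -0.29  0.  ] shift after turn mm [ 0.9 81.  -1.8] | xy only: [ 0.9  0.  -1.8]
[257.22500895 175.84362931]
```

View pics/w1.png

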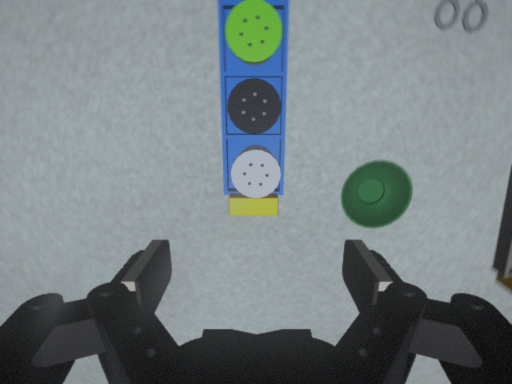

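```bash
python3 -m inch '[{"dr":[0,0,0],"xyz":[0,30,0],"grip":-1},{"dr":[0,0,0],"xyz":[0,35,0],"grip":-1},{"dr":[0,0,0],"xyz":[0,35,0],"grip":-1},{"dr":[0,0,0],"xyz":[0,30,0],"grip":-1},{"dr":[0,0,0],"xyz":[0,25,0],"grip":-1},{"dr":[0,0,0],"xyz":[0,20,0],"grip":-1},{"dr":[0,0,0],"xyz":[0,16,0],"grip":-1},{"dr":[0,0,0],"xyz":[0,0,0],"grip":-1}]'
python3 -c "
from h import *
cv2.imwrite('pics/w2.png',grab_frame('wrist'));im=grab_frame('side');cv2.imwrite('pics/s2.png',cv2.resize(im[60:220,100:330],None,fx=3.4,fy=3.4))"
python3 go.py .4455 .157 .04 105.84
```

```text
clock: 4.45
tool_pos: [0.4445, 0.1566, 0.039]
orientation: [-0.564, 0.565, -0.426, 0.425]
contact_force: [0.5, 0.2, -0.4]
width: 0.0856
t 4.55 tcp [446.2 157.1  40.7] w 85.3 F [-0.1  0.3 -0.4] q6 1.58
jaw -74.06 toolz [0.962 0.275 0.   ] tooly [ 0.  0. -1.]
jaw 105.84 turn [-0.000e+00 -1.799e+02  4.000e-02] shift after turn mm [0.1 0.7 0.7] | xy only: [0.1 0.  0.7]
jaw 285.84000000000003 turn [-0.03  0.1  -0.  ] shift after turn mm [-0.1  0.7 -0.7] | xy only: [-0.1  0.  -0.7]
```

View pics/w2.png

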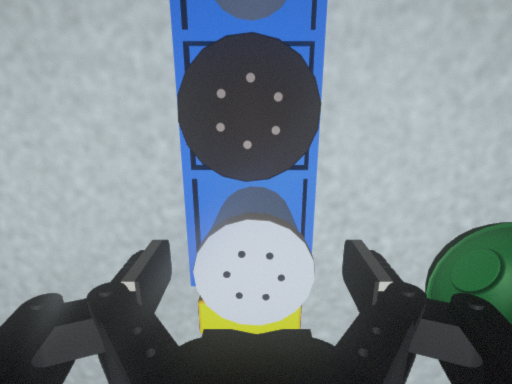

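View pics/s2.png

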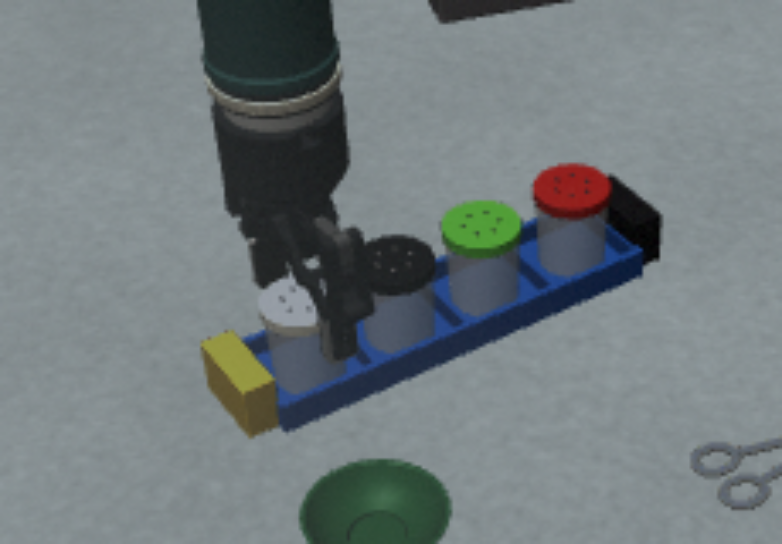

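```bash
python3 -m inch '[{"dr":[0,0,0],"xyz":[0,0,0],"grip":1},{"dr":[0,0,0],"xyz":[0,0,0],"grip":1},{"dr":[0,0,0],"xyz":[0,0,0],"grip":1},{"dr":[0,0,0],"xyz":[0,0,0],"grip":1},{"dr":[0,0,0],"xyz":[0,0,0],"grip":1},{"dr":[0,0,0],"xyz":[0,0,0],"grip":1}]'
python3 -c "
from h import *
cv2.imwrite('pics/w3.png',grab_frame('wrist'));im=grab_frame('side');cv2.imwrite('pics/s3.png',cv2.resize(im[60:220,100:330],None,fx=3.4,fy=3.4))"
python3 go.py .4455 .157 .04 105.84
```

```text
clock: 5.3
tool_pos: [0.4468, 0.1573, 0.0416]
orientation: [0.565, -0.564, 0.426, -0.426]
contact_force: [-0.9, -0.6, 6.9]
width: 0.0521
t 5.4 tcp [446.8 157.2  41.6] w 52.0 F [-1.4 -0.4  6.4] q6 1.58
jaw -74.09 toolz [0.962 0.274 0.002] tooly [ 0.002  0.001 -1.   ]
jaw 105.84 turn [   0.   -179.93    0.18] shift after turn mm [0.1 1.6 1.3] | xy only: [0.1 0.  1.3]
jaw 285.84000000000003 turn [-0.12  0.07  0.  ] shift after turn mm [-0.1  1.6 -1.3] | xy only: [-0.1  0.  -1.3]
```

View pics/w3.png

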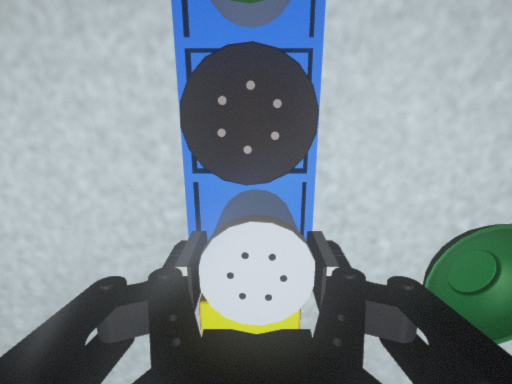

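View pics/s3.png

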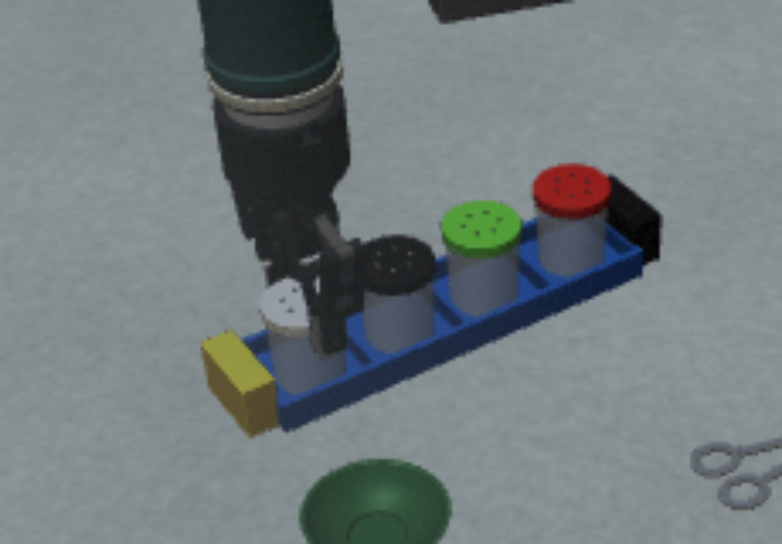

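```bash
python3 -m inch '[{"dr":[0,0,0],"xyz":[0,-5,0],"grip":1},{"dr":[0,0,0],"xyz":[0,-10,0],"grip":1},{"dr":[0,0,0],"xyz":[0,-20,0],"grip":1},{"dr":[0,0,0],"xyz":[0,-25,0],"grip":1},{"dr":[0,0,0],"xyz":[0,-20,0],"grip":1},{"dr":[0,0,0],"xyz":[0,-10,0],"grip":1},{"dr":[0,0,0],"xyz":[0,0,0],"grip":1}]'
python3 -c "
from h import *
cv2.imwrite('pics/w4.png',grab_frame('wrist'));im=grab_frame('side');cv2.imwrite('pics/s4.png',cv2.resize(im[60:220,100:330],None,fx=3.4,fy=3.4))"
python3 go.py .6324 -.1671 .13 -70.37
```

```text
clock: 6.28
tool_pos: [0.4464, 0.1571, 0.1312]
orientation: [0.565, -0.564, 0.426, -0.426]
contact_force: [0.3, -0.1, 0.1]
width: 0.0519
t 6.38 tcp [445.2 156.8 129.6] w 51.9 F [ 0.6  0.6 -0.5] q6 1.58
jaw -74.1 toolz [ 0.962  0.274 -0.001] tooly [-0.001 -0.    -1.   ]
jaw 289.63 turn [ 0.06 -3.73 -0.  ] shift after turn mm [367.9  -0.4  67.5] | xy only: [367.9   0.   67.5]
jaw 109.63 turn [0.0000e+00 1.7627e+02 1.0000e-01] shift after turn mm [-367.9   -0.4  -67.5] | xy only: [-367.9    0.   -67.5]
```

View pics/w4.png

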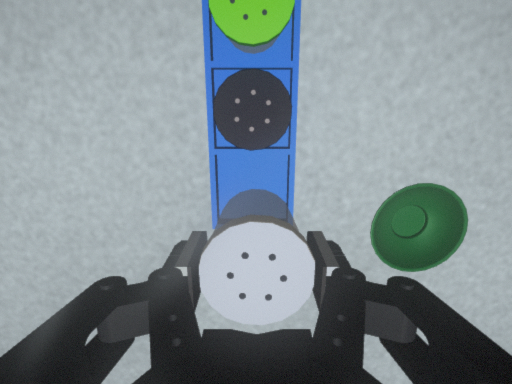

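View pics/s4.png

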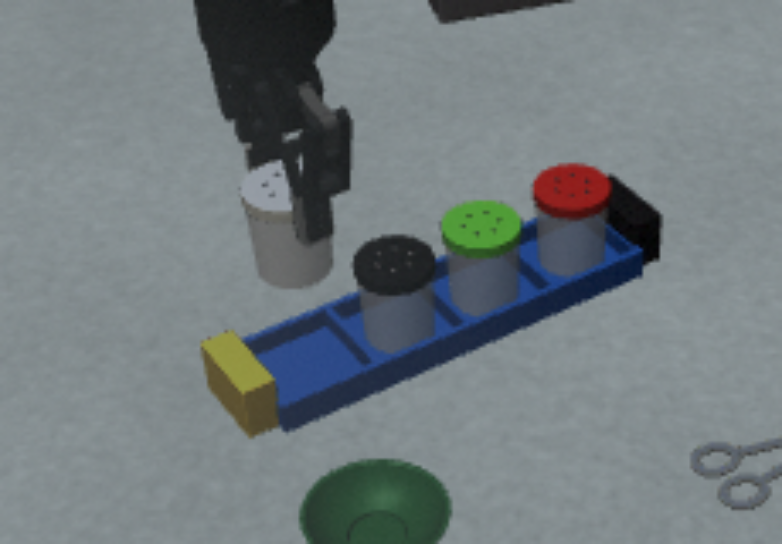

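```bash
python3 -m inch '[{"dr":[0,-3.73,0],"xyz":[0,0,0],"grip":1},{"dr":[0,0,0],"xyz":[25,0,4.6],"grip":1},{"dr":[0,0,0],"xyz":[50,0,9.2],"grip":1},{"dr":[0,0,0],"xyz":[60,0,11],"grip":1},{"dr":[0,0,0],"xyz":[60,0,11],"grip":1},{"dr":[0,0,0],"xyz":[60,0,11],"grip":1},{"dr":[0,0,0],"xyz":[60,0,11],"grip":1}]'
python3 -m inch '[{"dr":[0,0,0],"xyz":[38,0,7],"grip":1},{"dr":[0,0,0],"xyz":[15,0,2.8],"grip":1},{"dr":[0,0,0],"xyz":[0,0,0],"grip":1},{"dr":[0,0,0],"xyz":[0,0,0],"grip":1}]'
python3 -c "
from h import *
cv2.imwrite('pics/w5.png',grab_frame('wrist'));im=grab_frame('side');cv2.imwrite('pics/s5.png',cv2.resize(im[130:370,180:400],None,fx=2.5,fy=2.5))"
python3 go.py .6324 -.1671 .13 -70.37
```

```text
clock: 7.25
tool_pos: [0.606, -0.122, 0.1287]
orientation: [-0.578, 0.578, -0.408, 0.407]
contact_force: [1.4, 0.3, 1.1]
width: 0.0518
clock: 7.75
tool_pos: [0.6321, -0.1654, 0.1295]
orientation: [-0.578, 0.578, -0.408, 0.406]
contact_force: [0.3, 0.0, -0.4]
width: 0.0519
t 7.85 tcp [ 632.4 -165.3  130.1] w 52.2 F [-0.8  0.4 -0.7] q6 0.93
jaw -70.29 toolz [ 0.941  0.337 -0.001] tooly [-0.001  0.001 -1.   ]
jaw 289.63 turn [ 0.03  0.08 -0.05] shift after turn mm [ 1.7  0.1 -0.6] | xy only: [ 1.7  0.  -0.6]
jaw 109.63 turn [-7.0000e-02 -1.7992e+02 -5.0000e-02] shift after turn mm [-1.7  0.1  0.6] | xy only: [-1.7  0.   0.6]
```

View pics/w5.png

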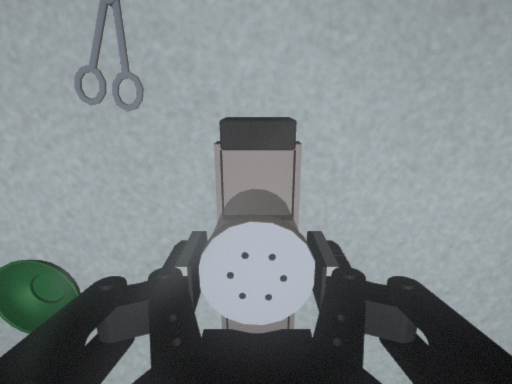

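View pics/s5.png

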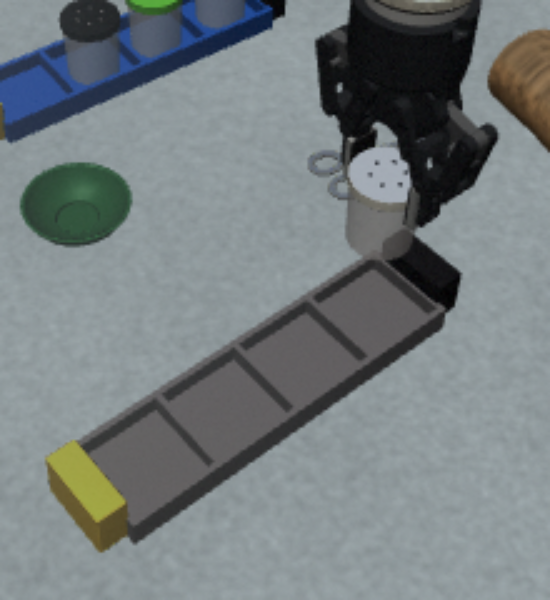

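```bash
python3 -m inch '[{"dr":[0,0,0],"xyz":[1,10,0],"grip":1},{"dr":[0,0,0],"xyz":[0,25,0],"grip":1},{"dr":[0,0,0],"xyz":[0,25,0],"grip":1},{"dr":[0,0,0],"xyz":[0,13,0],"grip":1},{"dr":[0,0,0],"xyz":[0,8,0],"grip":1},{"dr":[0,0,0],"xyz":[0,4,0],"grip":1},{"dr":[0,0,0],"xyz":[0,3,0],"grip":1},{"dr":[0,0,0],"xyz":[0,1,0],"grip":1}]'
python3 go.py .6324 -.1671 .04 -70.37
```

```text
clock: 8.85
tool_pos: [0.6339, -0.168, 0.0418]
orientation: [0.578, -0.578, 0.407, -0.408]
contact_force: [-0.3, 0.7, -0.8]
width: 0.0521
t 8.85 tcp [ 633.9 -168.    41.8] w 52.1 F [-0.3  0.7 -0.8] q6 0.93
jaw -70.37 toolz [0.942 0.336 0.001] tooly [ 0.001 -0.    -1.   ]
jaw 289.63 turn [-0.05 -0.    0.03] shift after turn mm [-1.4  1.8 -1.1] | xy only: [-1.4  0.  -1.1]
jaw 109.63 turn [-5.0e-02  1.8e+02 -7.0e-02] shift after turn mm [1.4 1.8 1.1] | xy only: [1.4 0.  1.1]
```

```bash
python3 -m inch '[{"dr":[0,0,0],"xyz":[0,1,0],"grip":1},{"dr":[0,0,0],"xyz":[0,0,0],"grip":1}]'
python3 -c "
from h import *
im=grab_frame('side');cv2.imwrite('pics/s6.png',cv2.resize(im[130:370,180:400],None,fx=2.5,fy=2.5))"
```

```text
clock: 9.1
tool_pos: [0.6341, -0.168, 0.0417]
orientation: [0.578, -0.578, 0.407, -0.408]
contact_force: [-1.6, 0.5, 5.8]
width: 0.0518
```

View pics/s6.png

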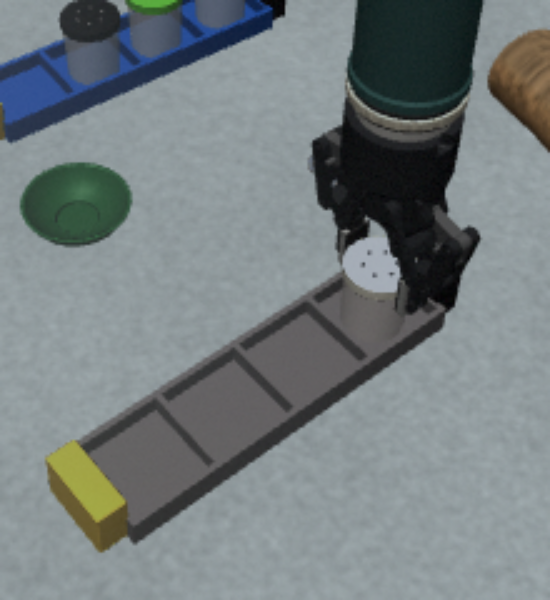

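```bash
python3 -m inch '[{"dr":[0,0,0],"xyz":[0,0,0],"grip":-1},{"dr":[0,0,0],"xyz":[0,0,0],"grip":-1},{"dr":[0,0,0],"xyz":[0,0,0],"grip":-1},{"dr":[0,0,0],"xyz":[0,0,0],"grip":-1},{"dr":[0,0,0],"xyz":[0,0,0],"grip":-1},{"dr":[0,0,0],"xyz":[0,0,0],"grip":-1}]'
python3 -m inch '[{"dr":[0,0,0],"xyz":[0,-10,0],"grip":-1},{"dr":[0,0,0],"xyz":[0,-20,0],"grip":-1},{"dr":[0,0,0],"xyz":[0,-30,0],"grip":-1},{"dr":[0,0,0],"xyz":[0,-25,0],"grip":-1},{"dr":[0,0,0],"xyz":[0,-10,0],"grip":-1},{"dr":[0,3.8,0],"xyz":[0,0,0],"grip":-1},{"dr":[0,0,0],"xyz":[0,0,0],"grip":-1}]'
python3 go.py .509 .1755 .135 -74.16
python3 -c "
from h import *
im=grab_frame('side');cv2.imwrite('pics/s7.png',cv2.resize(im[130:370,180:400],None,fx=2.5,fy=2.5))"
```

```text
clock: 9.9
tool_pos: [0.6334, -0.1679, 0.0402]
orientation: [-0.578, 0.578, -0.407, 0.407]
contact_force: [-0.6, 0.2, 0.6]
width: 0.0856
clock: 10.78
tool_pos: [0.6333, -0.1678, 0.1356]
orientation: [0.564, -0.564, 0.426, -0.426]
contact_force: [0.1, 1.1, 0.4]
width: 0.0853
t 10.78 tcp [ 633.3 -167.8  135.6] w 85.3 F [0.1 1.1 0.4] q6 1.0
jaw -74.13 toolz [0.962 0.273 0.   ] tooly [ 0. -0. -1.]
jaw 285.84000000000003 turn [-0.01  0.03  0.01] shift after turn mm [-364.2    0.6  -25.9] | xy only: [-364.2    0.   -25.9]
jaw 105.84 turn [ 1.0000e-02 -1.7997e+02  1.0000e-02] shift after turn mm [364.2   0.6  25.9] | xy only: [364.2   0.   25.9]
```

View pics/s7.png

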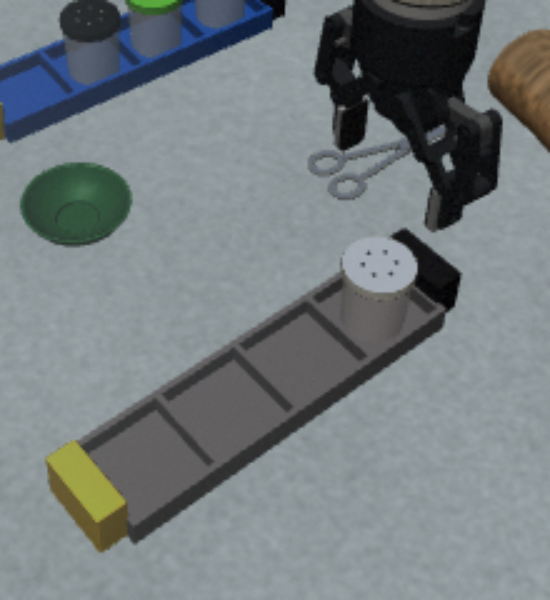

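```bash
python3 -m inch '[{"dr":[0,0,0],"xyz":[-25,0,-1.8],"grip":-1},{"dr":[0,0,0],"xyz":[-50,0,-3.6],"grip":-1},{"dr":[0,0,0],"xyz":[-60,0,-4.3],"grip":-1},{"dr":[0,0,0],"xyz":[-60,0,-4.3],"grip":-1},{"dr":[0,0,0],"xyz":[-60,0,-4.3],"grip":-1},{"dr":[0,0,0],"xyz":[-60,0,-4.3],"grip":-1},{"dr":[0,0,0],"xyz":[-37,0,-2.6],"grip":-1},{"dr":[0,0,0],"xyz":[-12,0,-0.9],"grip":-1}]'
python3 -m inch '[{"dr":[0,0,0],"xyz":[0,0,0],"grip":-1},{"dr":[0,0,0],"xyz":[0,0,0],"grip":-1}]'
python3 go.py .509 .1755 .04 -74.16
python3 - <<'E'
from h import *
c=calibration("wrist");im=grab_frame("wrist");cv2.imwrite("pics/w8.png",im)
print(proj(c,[.509,.1755,.069]))
E
```

```text
clock: 11.82
tool_pos: [0.5069, 0.1776, 0.1349]
orientation: [-0.565, 0.565, -0.426, 0.425]
contact_force: [-1.1, -0.6, 0.1]
width: 0.0854
clock: 12.08
tool_pos: [0.5093, 0.1743, 0.1352]
orientation: [-0.564, 0.564, -0.426, 0.427]
contact_force: [0.5, -0.2, -0.6]
width: 0.0852
t 12.07 tcp [509.3 174.3 135.2] w 85.2 F [ 0.5 -0.2 -0.6] q6 1.58
jaw -74.2 toolz [ 0.962  0.272 -0.   ] tooly [-0.    -0.001 -1.   ]
jaw 285.84000000000003 turn [ 0.01 -0.04  0.03] shift after turn mm [-1.2 95.2  0.1] | xy only: [-1.2  0.   0.1]
jaw 105.84 turn [-4.0000e-02  1.7996e+02  1.0000e-02] shift after turn mm [ 1.2 95.2 -0.1] | xy only: [ 1.2  0.  -0.1]
[254.80759336 204.27582672]
```

View pics/w8.png

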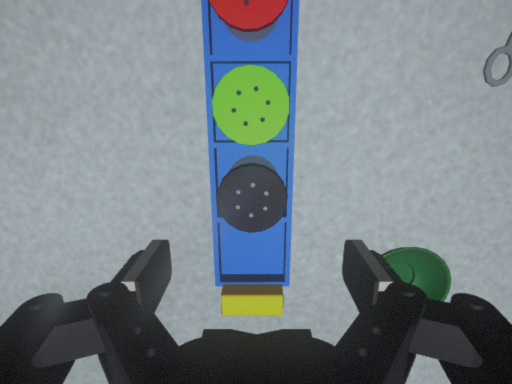

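```bash
python3 -m inch '[{"dr":[0,0,0],"xyz":[-2,15,2],"grip":-1},{"dr":[0,0,0],"xyz":[0,30,0],"grip":-1},{"dr":[0,0,0],"xyz":[0,25,0],"grip":-1},{"dr":[0,0,0],"xyz":[0,15,0],"grip":-1},{"dr":[0,0,0],"xyz":[0,10,0],"grip":-1},{"dr":[0,0,0],"xyz":[0,0,0],"grip":-1},{"dr":[0,0,0],"xyz":[0,0,0],"grip":-1}]'
python3 -c "
from h import *
cv2.imwrite('pics/w9.png',grab_frame('wrist'))"
```

```text
clock: 13.0
tool_pos: [0.5113, 0.1779, 0.0411]
orientation: [0.565, -0.564, 0.426, -0.427]
contact_force: [0.8, 0.5, 0.6]
width: 0.0851
```

View pics/w9.png

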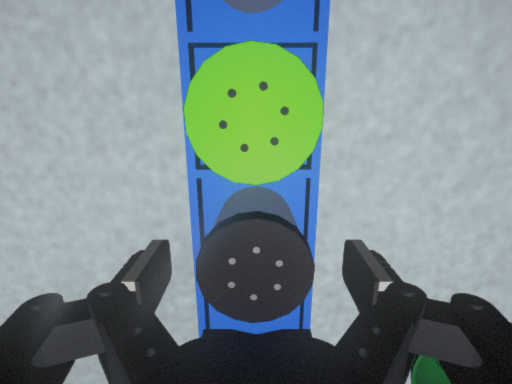

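```bash
python3 -m inch '[{"dr":[0,0,0],"xyz":[0,0,0],"grip":1},{"dr":[0,0,0],"xyz":[0,0,0],"grip":1},{"dr":[0,0,0],"xyz":[0,0,0],"grip":1},{"dr":[0,0,0],"xyz":[0,0,0],"grip":1},{"dr":[0,0,0],"xyz":[0,0,0],"grip":1},{"dr":[0,0,0],"xyz":[0,0,0],"grip":1}]'
python3 -m inch '[{"dr":[0,0,0],"xyz":[0,-5,0],"grip":1},{"dr":[0,0,0],"xyz":[0,-10,0],"grip":1},{"dr":[0,0,0],"xyz":[0,-20,0],"grip":1},{"dr":[0,0,0],"xyz":[0,-25,0],"grip":1},{"dr":[0,0,0],"xyz":[0,-20,0],"grip":1},{"dr":[0,0,0],"xyz":[0,-10,0],"grip":1},{"dr":[0,-3.75,0],"xyz":[0,0,0],"grip":1},{"dr":[0,0,0],"xyz":[0,0,0],"grip":1}]'
python3 -c "
from h import *
cv2.imwrite('pics/w10.png',grab_frame('wrist'));im=grab_frame('side');cv2.imwrite('pics/s10.png',cv2.resize(im[60:220,100:330],None,fx=3.4,fy=3.4))"
python3 go.py .5665 -.1906 .13 -70.37
```

```text
clock: 13.8
tool_pos: [0.5111, 0.1779, 0.0413]
orientation: [0.565, -0.564, 0.426, -0.427]
contact_force: [-0.6, -0.6, 5.6]
width: 0.0522
clock: 14.8
tool_pos: [0.5101, 0.1776, 0.1302]
orientation: [-0.577, 0.578, -0.408, 0.408]
contact_force: [-1.3, 0.2, 0.7]
width: 0.0521
t 14.9 tcp [510.  177.5 129.8] w 51.8 F [-0.2  0.2 -0.6] q6 1.52
jaw -70.48 toolz [ 0.943  0.334 -0.001] tooly [-0.001 -0.    -1.   ]
jaw 289.63 turn [ 0.06 -0.11 -0.  ] shift after turn mm [ 3.657e+02 -2.000e-01 -7.040e+01] | xy only: [365.7   0.  -70.4]
jaw 109.63 turn [0.0000e+00 1.7989e+02 9.0000e-02] shift after turn mm [-3.657e+02 -2.000e-01  7.040e+01] | xy only: [-365.7    0.    70.4]
```

View pics/s10.png

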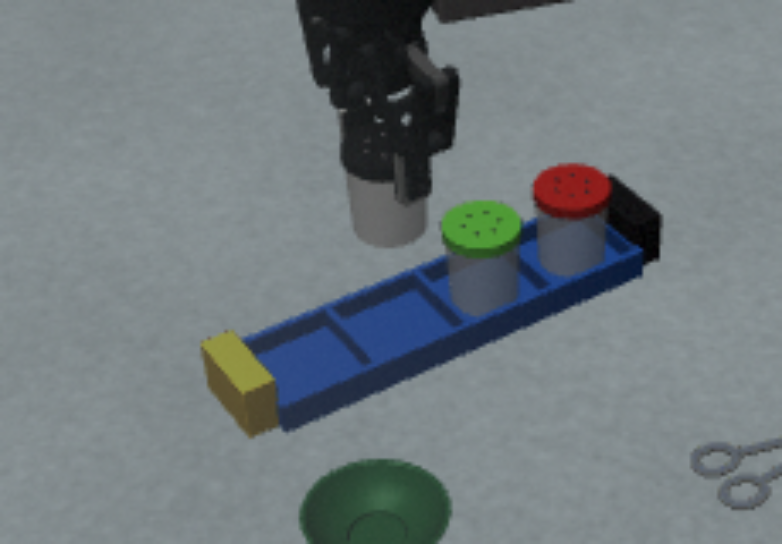

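View pics/w10.png

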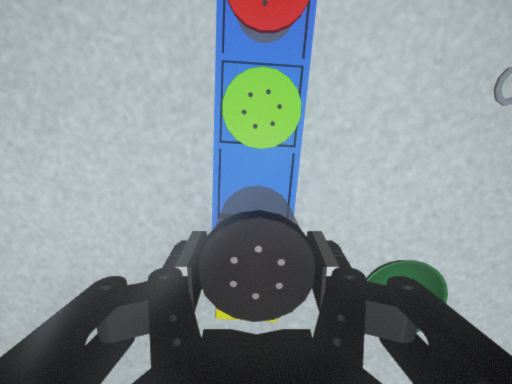

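```bash
python3 -m inch '[{"dr":[0,0,0],"xyz":[25,0,-4.8],"grip":1},{"dr":[0,0,0],"xyz":[50,0,-9.6],"grip":1},{"dr":[0,0,0],"xyz":[60,0,-11.5],"grip":1},{"dr":[0,0,0],"xyz":[60,0,-11.5],"grip":1},{"dr":[0,0,0],"xyz":[60,0,-11.5],"grip":1},{"dr":[0,0,0],"xyz":[60,0,-11.5],"grip":1},{"dr":[0,0,0],"xyz":[37,0,-7.2],"grip":1},{"dr":[0,0,0],"xyz":[14,0,-2.8],"grip":1}]'
python3 -m inch '[{"dr":[0,0,0],"xyz":[0,0,0],"grip":1},{"dr":[0,0,0],"xyz":[0,0,0],"grip":1},{"dr":[0,0,0],"xyz":[0,0,0],"grip":1}]'
python3 -c "
from h import *
cv2.imwrite('pics/w11.png',grab_frame('wrist'))"
python3 go.py .5665 -.1906 .13 -70.37
```

```text
clock: 15.9
tool_pos: [0.5666, -0.1929, 0.1298]
orientation: [-0.577, 0.577, -0.409, 0.408]
contact_force: [0.1, 0.8, -0.9]
width: 0.0518
clock: 16.27
tool_pos: [0.5666, -0.1892, 0.1302]
orientation: [0.578, -0.578, 0.407, -0.407]
contact_force: [-0.6, -0.2, -0.4]
width: 0.0517
t 16.32 tcp [ 566.7 -189.4  130.3] w 51.8 F [ 0.   0.6 -0.6] q6 0.86
jaw -70.33 toolz [ 0.942  0.337 -0.   ] tooly [-0.  0. -1.]
jaw 289.63 turn [ 0.    0.04 -0.02] shift after turn mm [ 1.1  0.3 -0.6] | xy only: [ 1.1  0.  -0.6]
jaw 109.63 turn [-3.0000e-02 -1.7996e+02 -0.0000e+00] shift after turn mm [-1.1  0.3  0.6] | xy only: [-1.1  0.   0.6]
```

View pics/w11.png

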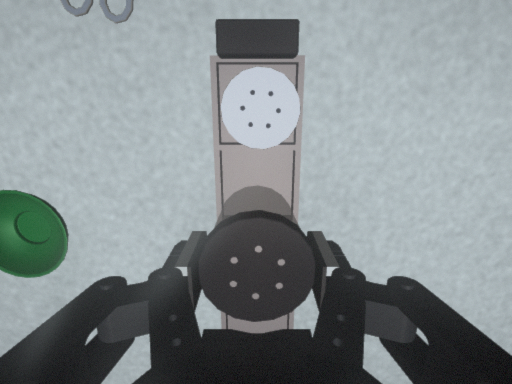

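```bash
python3 -m inch '[{"dr":[0,0,0],"xyz":[0,10,0],"grip":1},{"dr":[0,0,0],"xyz":[0,25,0],"grip":1},{"dr":[0,0,0],"xyz":[0,25,0],"grip":1},{"dr":[0,0,0],"xyz":[0,13,0],"grip":1},{"dr":[0,0,0],"xyz":[0,8,0],"grip":1},{"dr":[0,0,0],"xyz":[0,4,0],"grip":1},{"dr":[0,0,0],"xyz":[0,3,0],"grip":1},{"dr":[0,0,0],"xyz":[0,1,0],"grip":1}]'
python3 -m inch '[{"dr":[0,0,0],"xyz":[0,1,0],"grip":1},{"dr":[0,0,0],"xyz":[0,0,0],"grip":1}]'
python3 go.py .5665 -.1906 .04 -70.37
```

```text
clock: 17.32
tool_pos: [0.5672, -0.191, 0.0418]
orientation: [0.578, -0.578, 0.407, -0.408]
contact_force: [0.9, -0.3, -0.2]
width: 0.0522
clock: 17.58
tool_pos: [0.5674, -0.1909, 0.0414]
orientation: [0.578, -0.578, 0.407, -0.408]
contact_force: [-1.9, 0.8, 5.7]
width: 0.0521
t 17.57 tcp [ 567.4 -190.9   41.4] w 52.1 F [-1.9  0.8  5.7] q6 0.86
jaw -70.42 toolz [0.942 0.335 0.001] tooly [ 0.001 -0.    -1.   ]
jaw 289.63 turn [-0.06 -0.05  0.04] shift after turn mm [-0.6  1.4 -0.7] | xy only: [-0.6  0.  -0.7]
jaw 109.63 turn [-7.0000e-02  1.7995e+02 -1.0000e-01] shift after turn mm [0.6 1.4 0.7] | xy only: [0.6 0.  0.7]
```

```bash
python3 -m inch '[{"dr":[0,0,0],"xyz":[0,0,0],"grip":-1},{"dr":[0,0,0],"xyz":[0,0,0],"grip":-1},{"dr":[0,0,0],"xyz":[0,0,0],"grip":-1},{"dr":[0,0,0],"xyz":[0,0,0],"grip":-1},{"dr":[0,0,0],"xyz":[0,0,0],"grip":-1},{"dr":[0,0,0],"xyz":[0,0,0],"grip":-1}]'
python3 -m inch '[{"dr":[0,0,0],"xyz":[0,-10,0],"grip":-1},{"dr":[0,0,0],"xyz":[0,-20,0],"grip":-1},{"dr":[0,0,0],"xyz":[0,-30,0],"grip":-1},{"dr":[0,0,0],"xyz":[0,-25,0],"grip":-1},{"dr":[0,0,0],"xyz":[0,-10,0],"grip":-1},{"dr":[0,-3.8,0],"xyz":[0,0,0],"grip":-1},{"dr":[0,7.6,0],"xyz":[0,0,0],"grip":-1},{"dr":[0,0,0],"xyz":[0,0,0],"grip":-1}]'
python3 go.py .576 .196 .135 -74.16
python3 -c "
from h import *
im=grab_frame('side');cv2.imwrite('pics/s12.png',cv2.resize(im[130:370,180:400],None,fx=2.5,fy=2.5))"
```

```text
clock: 18.32
tool_pos: [0.5667, -0.1908, 0.0403]
orientation: [-0.578, 0.578, -0.408, 0.408]
contact_force: [-0.2, 0.1, 0.0]
width: 0.0851
clock: 19.32
tool_pos: [0.5665, -0.1907, 0.1354]
orientation: [-0.564, 0.564, -0.426, 0.426]
contact_force: [0.2, -0.6, 0.0]
width: 0.0856
t 19.32 tcp [ 566.5 -190.7  135.4] w 85.6 F [ 0.2 -0.6  0. ] q6 0.93
jaw -74.15 toolz [ 0.962  0.273 -0.   ] tooly [-0.  0. -1.]
jaw 285.84000000000003 turn [ 0.01  0.01 -0.01] shift after turn mm [-369.4    0.4  114.6] | xy only: [-369.4    0.   114.6]
jaw 105.84 turn [-1.0000e-02 -1.7999e+02 -2.0000e-02] shift after turn mm [ 369.4    0.4 -114.6] | xy only: [ 369.4    0.  -114.6]
```

View pics/s12.png

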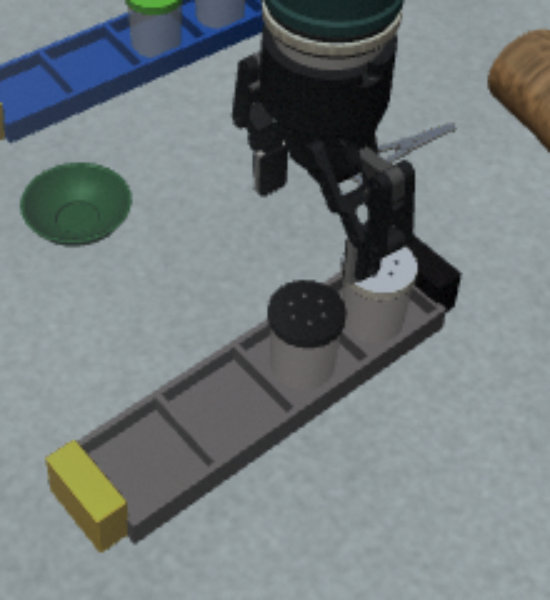

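```bash
python3 -m inch '[{"dr":[0,0,0],"xyz":[-25,0,7.8],"grip":-1},{"dr":[0,0,0],"xyz":[-50,0,15.5],"grip":-1},{"dr":[0,0,0],"xyz":[-58,0,18],"grip":-1},{"dr":[0,0,0],"xyz":[-58,0,18],"grip":-1},{"dr":[0,0,0],"xyz":[-58,0,18],"grip":-1},{"dr":[0,0,0],"xyz":[-58,0,18],"grip":-1},{"dr":[0,0,0],"xyz":[-45,0,14],"grip":-1},{"dr":[0,0,0],"xyz":[-17,0,5.3],"grip":-1}]'
python3 -m inch '[{"dr":[0,0,0],"xyz":[0,0,0],"grip":-1},{"dr":[0,0,0],"xyz":[0,0,0],"grip":-1},{"dr":[0,0,0],"xyz":[0,0,0],"grip":-1}]'
python3 go.py .576 .196 .04 -74.16
python3 -c "
from h import *
cv2.imwrite('pics/w13.png',grab_frame('wrist'))"
```

```text
clock: 20.38
tool_pos: [0.5764, 0.1981, 0.1352]
orientation: [0.565, -0.565, 0.425, -0.425]
contact_force: [-0.3, 0.2, 0.3]
width: 0.0853
clock: 20.75
tool_pos: [0.5768, 0.1938, 0.1352]
orientation: [-0.563, 0.564, -0.427, 0.427]
contact_force: [-0.2, -0.6, -0.1]
width: 0.0853
t 20.75 tcp [576.8 193.8 135.2] w 85.3 F [-0.2 -0.6 -0.1] q6 1.58
jaw -74.32 toolz [ 0.963  0.27  -0.   ] tooly [-0. -0. -1.]
jaw 285.84000000000003 turn [ 0.02 -0.16  0.02] shift after turn mm [-2.3 95.2 -0.2] | xy only: [-2.3  0.  -0.2]
jaw 105.84 turn [-3.0000e-02  1.7984e+02  3.0000e-02] shift after turn mm [ 2.3 95.2  0.2] | xy only: [2.3 0.  0.2]
```

View pics/w13.png

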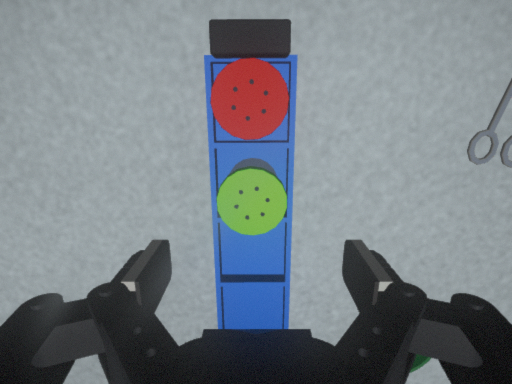

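```bash
python3 -m inch '[{"dr":[0,0,0],"xyz":[-2,15,0],"grip":-1},{"dr":[0,0,0],"xyz":[0,30,0],"grip":-1},{"dr":[0,0,0],"xyz":[0,25,0],"grip":-1},{"dr":[0,0,0],"xyz":[0,15,0],"grip":-1},{"dr":[0,0,0],"xyz":[0,10,0],"grip":-1},{"dr":[0,0,0],"xyz":[0,0,0],"grip":-1},{"dr":[0,0,0],"xyz":[0,0,0],"grip":-1}]'
python3 -c "
from h import *
cv2.imwrite('pics/w14.png',grab_frame('wrist'))"
```

```text
clock: 21.68
tool_pos: [0.577, 0.1977, 0.0412]
orientation: [0.564, -0.563, 0.426, -0.427]
contact_force: [0.2, -0.2, 0.9]
width: 0.0855
```

View pics/w14.png

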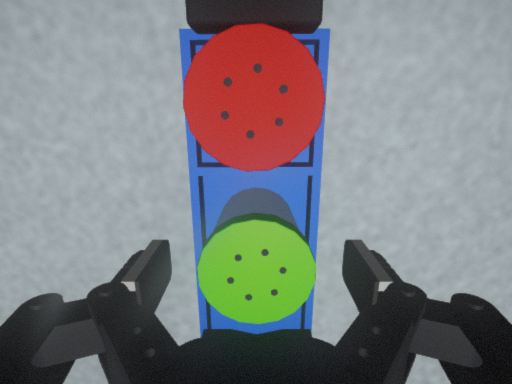

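Green lid centred at (256, 271) between the pads. Close, lift.

```bash
python3 -m inch '[{"dr":[0,0,0],"xyz":[0,0,0],"grip":1},{"dr":[0,0,0],"xyz":[0,0,0],"grip":1},{"dr":[0,0,0],"xyz":[0,0,0],"grip":1},{"dr":[0,0,0],"xyz":[0,0,0],"grip":1},{"dr":[0,0,0],"xyz":[0,0,0],"grip":1},{"dr":[0,0,0],"xyz":[0,0,0],"grip":1}]'
python3 -m inch '[{"dr":[0,0,0],"xyz":[0,-5,0],"grip":1},{"dr":[0,0,0],"xyz":[0,-10,0],"grip":1},{"dr":[0,0,0],"xyz":[0,-20,0],"grip":1},{"dr":[0,0,0],"xyz":[0,-25,0],"grip":1},{"dr":[0,0,0],"xyz":[0,-20,0],"grip":1},{"dr":[0,0,0],"xyz":[0,-10,0],"grip":1},{"dr":[0,-3.75,0],"xyz":[0,0,0],"grip":1},{"dr":[0,0,0],"xyz":[0,0,0],"grip":1}]'
python3 -c "
from h import *
im=grab_frame('side');cv2.imwrite('pics/s15.png',cv2.resize(im[60:220,100:330],None,fx=3.4,fy=3.4))"
python3 go.py .5006 -.2141 .13 -70.37
```

```text
clock: 22.48
tool_pos: [0.5771, 0.1977, 0.0414]
orientation: [0.564, -0.563, 0.426, -0.427]
contact_force: [0.5, 1.4, 6.2]
width: 0.0522
clock: 23.48
tool_pos: [0.5759, 0.1973, 0.1303]
orientation: [-0.577, 0.578, -0.408, 0.408]
contact_force: [-0.2, 0.7, -0.7]
width: 0.0521
t 23.52 tcp [575.7 197.3 130. ] w 51.8 F [-0.6 -0.7 -1.3] q6 1.52
jaw -70.54 toolz [ 0.943  0.333 -0.001] tooly [-0.001 -0.    -1.   ]
jaw 289.63 turn [ 0.05 -0.17 -0.  ] shift after turn mm [ 362.2    0.  -209. ] | xy only: [ 362.2    0.  -209. ]
jaw 109.63 turn [0.0000e+00 1.7983e+02 7.0000e-02] shift after turn mm [-362.2    0.   209. ] | xy only: [-362.2    0.   209. ]
```

View pics/s15.png

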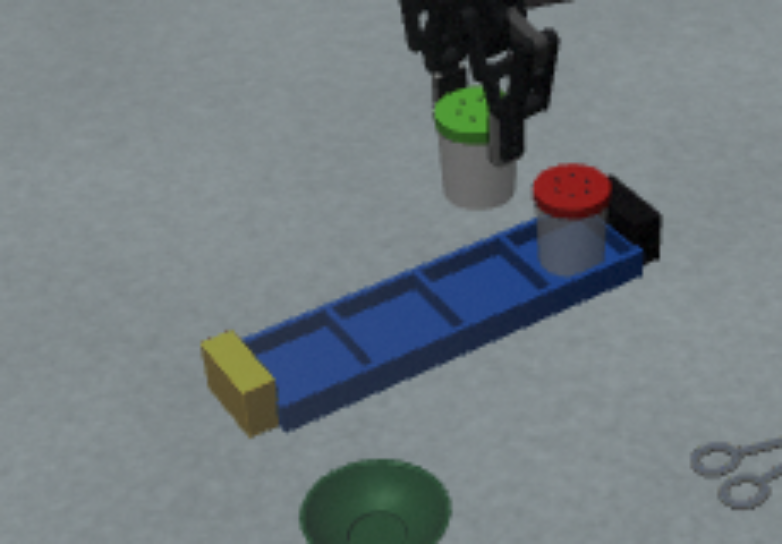

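```bash
python3 -m inch '[{"dr":[0,0,0],"xyz":[20,0,-11.5],"grip":1},{"dr":[0,0,0],"xyz":[40,0,-23],"grip":1},{"dr":[0,0,0],"xyz":[50,0,-29],"grip":1},{"dr":[0,0,0],"xyz":[52,0,-30],"grip":1},{"dr":[0,0,0],"xyz":[52,0,-30],"grip":1},{"dr":[0,0,0],"xyz":[52,0,-30],"grip":1},{"dr":[0,0,0],"xyz":[48,0,-28],"grip":1},{"dr":[0,0,0],"xyz":[34,0,-19.5],"grip":1}]'
python3 -m inch '[{"dr":[0,0,0],"xyz":[14,0,-8],"grip":1},{"dr":[0,0,0],"xyz":[0,0,0],"grip":1},{"dr":[0,0,0],"xyz":[0,0,0],"grip":1},{"dr":[0,0,0],"xyz":[0,0,0],"grip":1}]'
python3 -c "
from h import *
cv2.imwrite('pics/w16.png',grab_frame('wrist'))"
python3 go.py .5006 -.2141 .13 -70.37
```

```text
clock: 24.52
tool_pos: [0.5011, -0.2007, 0.13]
orientation: [-0.577, 0.577, -0.409, 0.409]
contact_force: [0.9, 0.8, -0.5]
width: 0.0517
clock: 25.02
tool_pos: [0.5004, -0.2123, 0.1302]
orientation: [0.578, -0.578, 0.408, -0.407]
contact_force: [0.3, 0.4, -1.1]
width: 0.0517
t 25.07 tcp [ 500.4 -212.4  130.2] w 51.7 F [ 1.   0.4 -1.1] q6 0.78
jaw -70.37 toolz [ 0.942  0.336 -0.   ] tooly [-0.  0. -1.]
jaw 289.63 turn [ 0.    0.   -0.02] shift after turn mm [ 1.7  0.2 -0.4] | xy only: [ 1.7  0.  -0.4]
jaw 109.63 turn [-3.0e-02 -1.8e+02 -1.0e-02] shift after turn mm [-1.7  0.2  0.4] | xy only: [-1.7  0.   0.4]
```

View pics/w16.png

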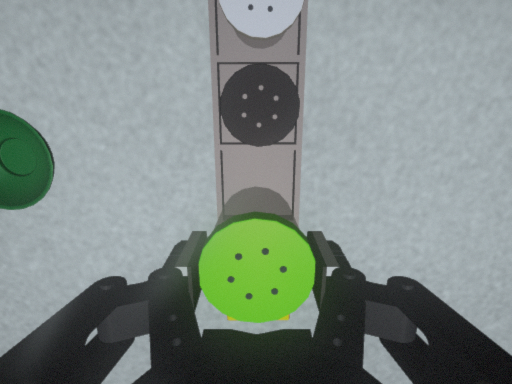

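```bash
python3 -m inch '[{"dr":[0,0,0],"xyz":[1,10,0],"grip":1},{"dr":[0,0,0],"xyz":[0,25,0],"grip":1},{"dr":[0,0,0],"xyz":[0,25,0],"grip":1},{"dr":[0,0,0],"xyz":[0,13,0],"grip":1},{"dr":[0,0,0],"xyz":[0,8,0],"grip":1},{"dr":[0,0,0],"xyz":[0,4,0],"grip":1},{"dr":[0,0,0],"xyz":[0,3,0],"grip":1},{"dr":[0,0,0],"xyz":[0,1,0],"grip":1}]'
python3 -m inch '[{"dr":[0,0,0],"xyz":[0,1,0],"grip":1},{"dr":[0,0,0],"xyz":[0,0,0],"grip":1}]'
```

```text
clock: 26.08
tool_pos: [0.5009, -0.2148, 0.0417]
orientation: [0.578, -0.577, 0.408, -0.408]
contact_force: [0.2, -0.4, -0.7]
width: 0.0522
clock: 26.32
tool_pos: [0.501, -0.2148, 0.0414]
orientation: [0.578, -0.577, 0.408, -0.408]
contact_force: [-1.4, 1.7, 4.8]
width: 0.0518
```

```bash
python3 -m inch '[{"dr":[0,0,0],"xyz":[0,0,0],"grip":-1},{"dr":[0,0,0],"xyz":[0,0,0],"grip":-1},{"dr":[0,0,0],"xyz":[0,0,0],"grip":-1},{"dr":[0,0,0],"xyz":[0,0,0],"grip":-1},{"dr":[0,0,0],"xyz":[0,0,0],"grip":-1},{"dr":[0,0,0],"xyz":[0,0,0],"grip":-1}]'
python3 -m inch '[{"dr":[0,0,0],"xyz":[0,-10,0],"grip":-1},{"dr":[0,0,0],"xyz":[0,-20,0],"grip":-1},{"dr":[0,0,0],"xyz":[0,-30,0],"grip":-1},{"dr":[0,0,0],"xyz":[0,-25,0],"grip":-1},{"dr":[0,0,0],"xyz":[0,-10,0],"grip":-1},{"dr":[0,3.8,0],"xyz":[0,0,0],"grip":-1},{"dr":[0,0,0],"xyz":[0,0,0],"grip":-1}]'
python3 go.py .6465 .2165 .135 -74.16
python3 -c "
from h import *
im=grab_frame('side');cv2.imwrite('pics/s17.png',cv2.resize(im[130:370,180:400],None,fx=2.5,fy=2.5))"
```

```text
clock: 27.08
tool_pos: [0.5005, -0.2146, 0.0403]
orientation: [-0.578, 0.578, -0.408, 0.408]
contact_force: [0.9, -0.6, 0.1]
width: 0.0853
clock: 27.95
tool_pos: [0.5002, -0.2144, 0.1351]
orientation: [-0.564, 0.564, -0.427, 0.427]
contact_force: [-0.5, -0.0, -0.1]
width: 0.0851
t 27.95 tcp [ 500.2 -214.4  135.1] w 85.1 F [-0.5 -0.  -0.1] q6 0.84
jaw -74.23 toolz [ 0.962  0.272 -0.   ] tooly [-0.  0. -1.]
jaw 285.84000000000003 turn [ 0.02 -0.07 -0.02] shift after turn mm [-3.746e+02  1.000e-01  2.583e+02] | xy only: [-374.6    0.   258.3]
jaw 105.84 turn [3.0000e-02 1.7993e+02 3.0000e-02] shift after turn mm [ 3.746e+02  1.000e-01 -2.583e+02] | xy only: [ 374.6    0.  -258.3]
```

View pics/s17.png

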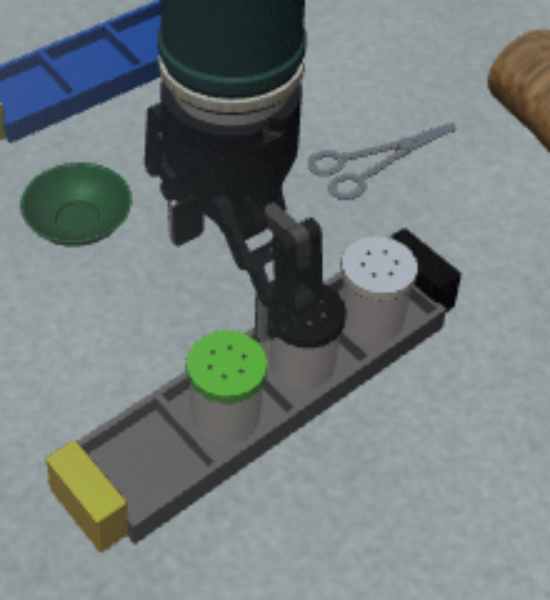

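```bash
python3 -m inch '[{"dr":[0,0,0],"xyz":[-20,0,13.8],"grip":-1},{"dr":[0,0,0],"xyz":[-38,0,26.2],"grip":-1},{"dr":[0,0,0],"xyz":[-48,0,33],"grip":-1},{"dr":[0,0,0],"xyz":[-50,0,34.5],"grip":-1},{"dr":[0,0,0],"xyz":[-50,0,34.5],"grip":-1},{"dr":[0,0,0],"xyz":[-50,0,34.5],"grip":-1},{"dr":[0,0,0],"xyz":[-48,0,33],"grip":-1},{"dr":[0,0,0],"xyz":[-40,0,27.5],"grip":-1}]'
python3 -m inch '[{"dr":[0,0,0],"xyz":[-24,0,15.5],"grip":-1},{"dr":[0,0,0],"xyz":[-8,0,5.5],"grip":-1},{"dr":[0,0,0],"xyz":[0,0,0],"grip":-1},{"dr":[0,0,0],"xyz":[0,0,0],"grip":-1},{"dr":[0,0,0],"xyz":[0,0,0],"grip":-1}]'
python3 go.py .6465 .2165 .04 -74.16
python3 -c "
from h import *
cv2.imwrite('pics/w18.png',grab_frame('wrist'))"
```

```text
clock: 29.0
tool_pos: [0.6354, 0.1831, 0.1345]
orientation: [-0.564, 0.564, -0.426, 0.426]
contact_force: [1.1, -0.1, -0.0]
width: 0.0851
clock: 29.62
tool_pos: [0.6468, 0.2158, 0.1354]
orientation: [-0.563, 0.563, -0.427, 0.427]
contact_force: [-0.7, 0.3, -0.3]
width: 0.0856
t 29.62 tcp [646.8 215.8 135.4] w 85.6 F [-0.7  0.3 -0.3] q6 1.58
jaw -74.36 toolz [ 0.963  0.27  -0.   ] tooly [-0. -0. -1.]
jaw 285.84000000000003 turn [ 0.01 -0.2   0.01] shift after turn mm [-0.7 95.4 -0.1] | xy only: [-0.7  0.  -0.1]
jaw 105.84 turn [-2.000e-02  1.798e+02  2.000e-02] shift after turn mm [ 0.7 95.4  0.1] | xy only: [0.7 0.  0.1]
```

View pics/w18.png

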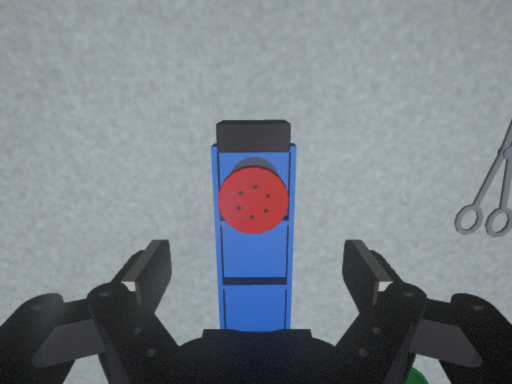

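```bash
python3 -m inch '[{"dr":[0,0,0],"xyz":[-1,15,1],"grip":-1},{"dr":[0,0,0],"xyz":[0,30,0],"grip":-1},{"dr":[0,0,0],"xyz":[0,25,0],"grip":-1},{"dr":[0,0,0],"xyz":[0,15,0],"grip":-1},{"dr":[0,0,0],"xyz":[0,10,0],"grip":-1},{"dr":[0,0,0],"xyz":[0,0,0],"grip":-1},{"dr":[0,0,0],"xyz":[0,0,0],"grip":-1}]'
python3 -c "
from h import *
cv2.imwrite('pics/w19.png',grab_frame('wrist'))"
```

```text
clock: 30.55
tool_pos: [0.6485, 0.2188, 0.0413]
orientation: [0.564, -0.563, 0.427, -0.427]
contact_force: [0.2, 0.6, -0.5]
width: 0.0855
```

View pics/w19.png

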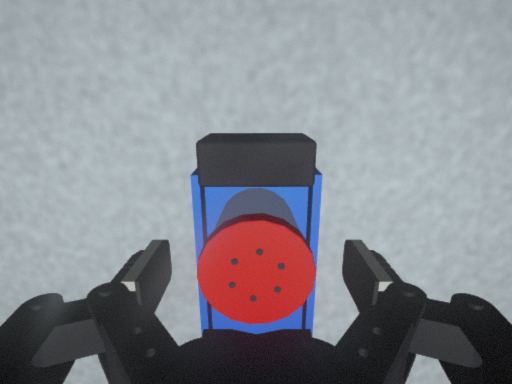

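Red lid centred at (256, 271). Close and lift.

```bash
python3 -m inch '[{"dr":[0,0,0],"xyz":[0,0,0],"grip":1},{"dr":[0,0,0],"xyz":[0,0,0],"grip":1},{"dr":[0,0,0],"xyz":[0,0,0],"grip":1},{"dr":[0,0,0],"xyz":[0,0,0],"grip":1},{"dr":[0,0,0],"xyz":[0,0,0],"grip":1},{"dr":[0,0,0],"xyz":[0,0,0],"grip":1}]'
python3 -m inch '[{"dr":[0,0,0],"xyz":[0,-5,0],"grip":1},{"dr":[0,0,0],"xyz":[0,-10,0],"grip":1},{"dr":[0,0,0],"xyz":[0,-20,0],"grip":1},{"dr":[0,0,0],"xyz":[0,-25,0],"grip":1},{"dr":[0,0,0],"xyz":[0,-20,0],"grip":1},{"dr":[0,0,0],"xyz":[0,-10,0],"grip":1},{"dr":[0,-3.75,0],"xyz":[0,0,0],"grip":1},{"dr":[0,0,0],"xyz":[0,0,0],"grip":1}]'
python3 -c "
from h import *
im=grab_frame('side');cv2.imwrite('pics/s20.png',cv2.resize(im[20:220,100:330],None,fx=3,fy=3))"
python3 go.py .4347 -.2376 .13 -70.37
```

```text
clock: 31.35
tool_pos: [0.6485, 0.2189, 0.0414]
orientation: [0.564, -0.563, 0.426, -0.427]
contact_force: [0.3, 1.2, 5.8]
width: 0.0521
clock: 32.35
tool_pos: [0.6473, 0.2184, 0.1303]
orientation: [-0.577, 0.577, -0.408, 0.408]
contact_force: [-0.1, -0.1, -0.6]
width: 0.052
t 32.4 tcp [647.2 218.4 130. ] w 51.6 F [-0.1 -0.5 -0.1] q6 1.52
jaw -70.58 toolz [ 0.943  0.332 -0.001] tooly [-0.001 -0.    -1.   ]
jaw 289.63 turn [ 0.05 -0.21 -0.  ] shift after turn mm [ 358.1   -0.  -353.3] | xy only: [ 358.1    0.  -353.3]
jaw 109.63 turn [0.0000e+00 1.7979e+02 8.0000e-02] shift after turn mm [-358.1   -0.   353.3] | xy only: [-358.1    0.   353.3]
```

View pics/s20.png

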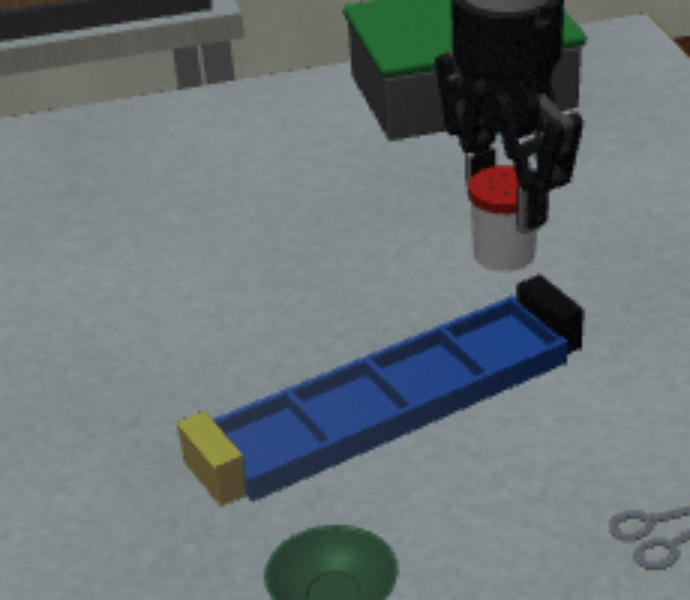

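```bash
python3 -m inch '[{"dr":[0,0,0],"xyz":[20,0,-19.7],"grip":1},{"dr":[0,0,0],"xyz":[34,0,-33.5],"grip":1},{"dr":[0,0,0],"xyz":[42,0,-41.4],"grip":1},{"dr":[0,0,0],"xyz":[42,0,-41.4],"grip":1},{"dr":[0,0,0],"xyz":[42,0,-41.4],"grip":1},{"dr":[0,0,0],"xyz":[42,0,-41.4],"grip":1},{"dr":[0,0,0],"xyz":[42,0,-41.4],"grip":1},{"dr":[0,0,0],"xyz":[42,0,-41.4],"grip":1}]'
python3 -m inch '[{"dr":[0,0,0],"xyz":[30,0,-29.6],"grip":1},{"dr":[0,0,0],"xyz":[16,0,-15.8],"grip":1},{"dr":[0,0,0],"xyz":[6,0,-6],"grip":1},{"dr":[0,0,0],"xyz":[0,0,0],"grip":1},{"dr":[0,0,0],"xyz":[0,0,0],"grip":1},{"dr":[0,0,0],"xyz":[0,0,0],"grip":1}]'
python3 -c "
from h import *
cv2.imwrite('pics/w21.png',grab_frame('wrist'))"
python3 go.py .4347 -.2376 .13 -70.37
```

```text
clock: 33.4
tool_pos: [0.4641, -0.1719, 0.1302]
orientation: [-0.577, 0.577, -0.408, 0.408]
contact_force: [1.3, 0.1, -1.4]
width: 0.0517
clock: 34.15
tool_pos: [0.4346, -0.2359, 0.1302]
orientation: [0.578, -0.578, 0.408, -0.408]
contact_force: [0.1, 0.1, -0.1]
width: 0.0521
t 34.2 tcp [ 434.6 -235.9  130.2] w 51.7 F [ 0.6  0.3 -1. ] q6 0.68
jaw -70.45 toolz [0.942 0.335 0.   ] tooly [-0.  0. -1.]
jaw 289.63 turn [-0.   -0.08 -0.01] shift after turn mm [ 1.6  0.2 -0.4] | xy only: [ 1.6  0.  -0.4]
jaw 109.63 turn [ 2.0000e-02  1.7992e+02 -0.0000e+00] shift after turn mm [-1.6  0.2  0.4] | xy only: [-1.6  0.   0.4]
```

View pics/w21.png

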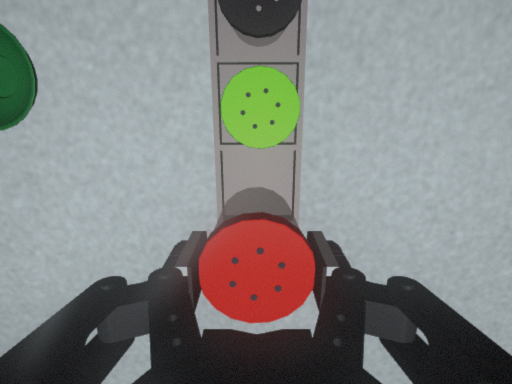

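```bash
python3 -m inch '[{"dr":[0,0,0],"xyz":[1,10,0],"grip":1},{"dr":[0,0,0],"xyz":[0,25,0],"grip":1},{"dr":[0,0,0],"xyz":[0,25,0],"grip":1},{"dr":[0,0,0],"xyz":[0,13,0],"grip":1},{"dr":[0,0,0],"xyz":[0,8,0],"grip":1},{"dr":[0,0,0],"xyz":[0,4,0],"grip":1},{"dr":[0,0,0],"xyz":[0,3,0],"grip":1},{"dr":[0,0,0],"xyz":[0,1,0],"grip":1}]'
python3 -m inch '[{"dr":[0,0,0],"xyz":[0,1,0],"grip":1},{"dr":[0,0,0],"xyz":[0,0,0],"grip":1}]'
```

```text
clock: 35.2
tool_pos: [0.4349, -0.2379, 0.0417]
orientation: [0.577, -0.577, 0.408, -0.409]
contact_force: [-0.4, 0.0, -0.7]
width: 0.0523
clock: 35.45
tool_pos: [0.4351, -0.2379, 0.0414]
orientation: [0.577, -0.577, 0.408, -0.409]
contact_force: [-1.1, 1.6, 5.3]
width: 0.0523
```

```bash
python3 -m inch '[{"dr":[0,0,0],"xyz":[0,0,0],"grip":-1},{"dr":[0,0,0],"xyz":[0,0,0],"grip":-1},{"dr":[0,0,0],"xyz":[0,0,0],"grip":-1},{"dr":[0,0,0],"xyz":[0,0,0],"grip":-1},{"dr":[0,0,0],"xyz":[0,0,0],"grip":-1},{"dr":[0,0,0],"xyz":[0,0,0],"grip":-1}]'
python3 -m inch '[{"dr":[0,0,0],"xyz":[0,-10,0],"grip":-1},{"dr":[0,0,0],"xyz":[0,-20,0],"grip":-1},{"dr":[0,0,0],"xyz":[0,-30,0],"grip":-1},{"dr":[0,0,0],"xyz":[0,-40,0],"grip":-1},{"dr":[0,0,0],"xyz":[0,-40,0],"grip":-1},{"dr":[0,0,0],"xyz":[0,-30,0],"grip":-1},{"dr":[0,0,0],"xyz":[0,-15,0],"grip":-1},{"dr":[0,0,0],"xyz":[0,0,0],"grip":-1}]'
python3 -m inch '[{"dr":[0,0,0],"xyz":[-25,0,0],"grip":-1},{"dr":[0,0,0],"xyz":[-50,0,0],"grip":-1},{"dr":[0,0,0],"xyz":[-60,0,0],"grip":-1},{"dr":[0,0,0],"xyz":[-60,0,0],"grip":-1},{"dr":[0,0,0],"xyz":[-45,0,0],"grip":-1},{"dr":[0,0,0],"xyz":[-20,0,0],"grip":-1},{"dr":[0,0,0],"xyz":[0,0,0],"grip":-1},{"dr":[0,0,0],"xyz":[0,0,0],"grip":-1}]'
python3 -c "
from h import *
im=grab_frame('side');cv2.imwrite('pics/s22.png',im);cv2.imwrite('pics/s22c.png',cv2.resize(im[190:355,195:370],None,fx=3.6,fy=3.6,interpolation=cv2.INTER_CUBIC))
im=grab_frame('top');cv2.imwrite('pics/t22.png',im);cv2.imwrite('pics/t22c.png',cv2.resize(im[115:270,300:400],None,fx=3.8,fy=3.8,interpolation=cv2.INTER_CUBIC))"
```

```text
clock: 36.2
tool_pos: [0.4345, -0.2376, 0.0402]
orientation: [-0.577, 0.577, -0.408, 0.408]
contact_force: [-0.0, -0.1, 0.2]
width: 0.0853
clock: 37.2
tool_pos: [0.4351, -0.238, 0.2265]
orientation: [0.577, -0.577, 0.407, -0.409]
contact_force: [0.5, -0.2, -0.6]
width: 0.0854
clock: 38.2
tool_pos: [0.3471, 0.0074, 0.2243]
orientation: [-0.577, 0.578, -0.408, 0.408]
contact_force: [0.5, -0.7, 0.4]
width: 0.0853
```

View pics/s22.png

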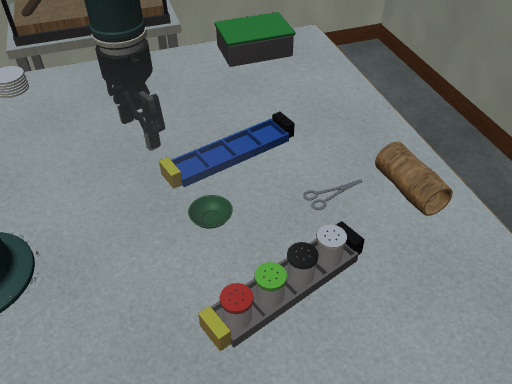

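View pics/s22c.png

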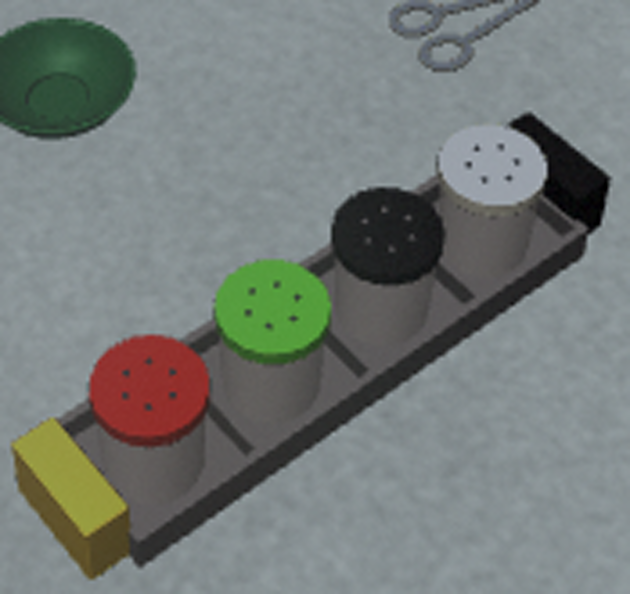

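View pics/t22.png

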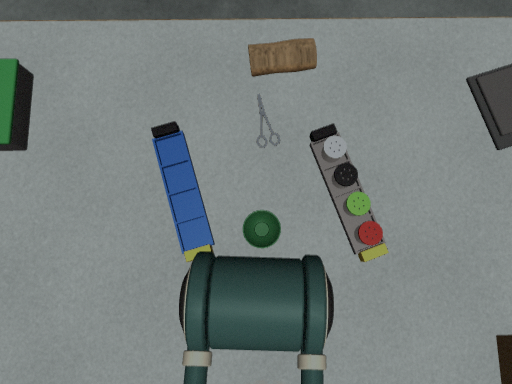

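View pics/t22c.png

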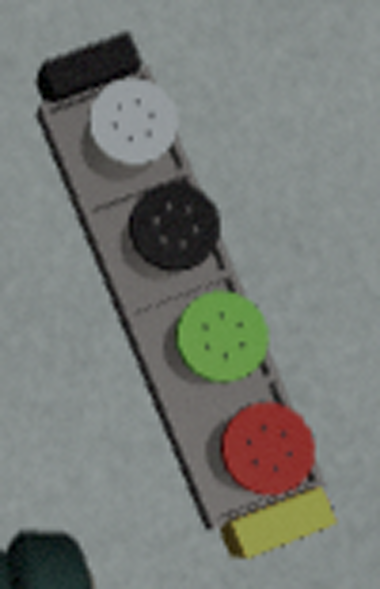

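Run:
```python
from h import *
T,S=calibration("top"),calibration("side")
for n,u,v,s in(("red",(268,448),(150,385),(.4347,-.2376)),("green",(222,336),(273,307),(.5006,-.2141)),("black",(175,225),(387,234),(.5665,-.1906)),("white",(134,121),(492,165),(.6324,-.1671))):
    a=back(T,(np.array(u)+.5)/3.8-.5+[300,115],.069)[:2];b=back(S,(np.array(v)+.5)/3.6-.5+[195,190],.069)[:2]
    print(n,((a-s)*1e3).round(1),((b-s)*1e3).round(1))
a,b=cv2.imread("pics/top0.png"),cv2.imread("pics/t22.png")
print(cv2.absdiff(a,b)[90:250,240:290].max(axis=(1,2)).max(), sense()["contact_force"].round(1))
print(hand_in())
```

```text
red [-1.1 -1.2] [-1.2 -1.5]
green [-0.9 -1.7] [-1.3 -2.4]
black [ 0.3 -0.9] [-1.4 -3. ]
white [-1.2 -2.9] [-1.8 -2.9]
22 [-0.  -0.3 -0.4]
the job is handed in; nothing more can be done
None
```

The four cups are in the grey rack in reverse order, and the job was handed in at about 38 s. Counted from the yellow clip, the order is now red, green, black, white; it was white, black, green, red in the blue rack. Each cup was gripped by its lid, carried upright straight to its slot and lowered until it touched the floor (about 5 to 6 N). It was released only then.

**Cup positions:** In the final top and side pictures, every lid centre is within about 3.5 mm of its slot centre (limit 20 mm). The cups look upright in both pictures.

**Bystanders and gripper:** The dish and hemostat are at the same pixels as at the start. The gripper was open, clear of the racks, with no contact force beyond sensor noise.

**Disagreements:** The cameras differed by up to about 3 mm for one cup. Wrist-camera predictions were off by 2 to 5 mm, so I centred each grasp by eye. No check failed; `hand_in` gave no verdict.

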